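Change the driver jig over to its bayonet socket and hold it on the spindle flat

TASK

Change the test jig over from the flat bracket to the bayonet socket: lift the flat steel bracket off the jig's spindle and lay it flat in the long compartment of the parts tray that is made for it. Then turn the bare spindle until its flat faces the key slot in the jig's wall, and set the bayonet socket over the spindle, its set screw on the flat and its screw lug straight towards the key slot, right down on the spindle's shoulder. Finish while still gripping the socket there, ready for the screw to be tightened, and leave the other things where they lie.

Things in the scene. Friction and masses are not known exactly. Their poses are not given: they have to be found in the camera images.
- jig: Test jig, fixed: dented aluminium base plate 180 x 180 x 10 mm carrying an open square pan, 160 mm outside, walls 3 mm thick, tops 50 mm above the bench, pan floor 10 mm above it. The spindle stands upright in its middle. Behind the +x wall a black terminal block, 40 mm high, brass posts to 56 mm. Origin: centre of the underside, on the spindle axis; z up.
- key_slot (a point): Middle of the key slot in the wall on the jig's -x side, 78.5 mm from the spindle axis, 40 mm above the bench. The slot is 26 mm wide, open at the top and cut down to 30 mm above the bench. Axes as the jig's.
- seat (a point): Point of the jig on the spindle axis at the height of the spindle's shoulder (34 mm across, its top 36 mm above the bench). The bracket lies there at the start; the socket's underside must come to rest there. Axes as the jig's.
- spindle (a joint): Turn of the spindle, rad, anticlockwise from above. Above the shoulder it is a steel D-shaft 20 mm across, 26 mm long, top 62 mm above the bench, top edge chamfered 1.5 mm, with one flat along its whole length. At 0 the flat faces the key slot. Starts at 0.5 to 1.5, turns without stops against about 0.05 N m of friction and stays where it is left.
- flat (a point): Middle of the flat, 6 mm from the spindle axis, 50 mm above the bench. The flat is 16 mm wide: fingers that close square on it (one on the flat, one on the round back) stop 16 mm apart, otherwise up to 20 mm. Its -x axis points straight out of the flat, z up; it turns with the spindle.
- tray: Grey parts tray, fixed, 154 mm (x) by 214 mm (y), floor 4 mm thick, walls 4 mm thick with tops 18 mm above the bench. From its -x side: the bracket compartment with a small screw compartment beyond its +y end; an empty trough 18 mm wide; three square compartments 66 x 66 mm with middles at x = +40 mm, y = -70, 0, +70 mm. Origin: centre of the underside; z up.
- pocket (a point): Middle of the bracket compartment at the top of the two ribs that the bracket lies on, 9 mm above the bench, 5 mm above the floor. The compartment is 54 mm (x) by 136 mm (y), with a finger notch 60 mm wide, open down to the floor, in the middle of both long walls; fingers have 29 mm beside the bracket there. Axes as the tray's.
- bracket: Flat steel bracket, 120 mm long (its y), 40 mm wide (its x), 4 mm thick, about 0.13 kg, with a 26 mm hole in its middle. At the start it lies level on the spindle's shoulder with the D-shaft standing up through the hole. Either end may point either way in the compartment. Origin: centre of the underside.
- socket: Aluminium bayonet socket, about 0.12 kg, upright in one of the square compartments, underside 4 mm above the bench. A collar 50 mm across, 16 mm high, bore 22.4 mm; on it an open-topped ring with two L slots, 44 mm across outside, 36 mm inside, top 42 mm above the underside: grip it by this ring. Origin: centre of the underside, on the axis; z up.
- lug (a point): Outer face of the screw lug on the socket's collar: 33 mm from the axis along the socket's -x, 8 mm above the underside; 14 mm wide, 12 mm high. The set screw in it, 5 mm thick, ends in the bore 7.8 mm from the axis: the socket goes down only with the screw over the flat (within about 20 degrees), else it stops on the spindle's top.
- terminal_cup: A bystander: red plastic terminal cup, 52 mm across, 18 mm high, in one of the tray's square compartments. Origin: centre of its underside.
- cork_puck: A bystander: cork isolation puck, 50 mm across, 16 mm high, in one of the tray's square compartments. Origin: centre of its underside.
- diaphragm_housing: A bystander: silver compression driver diaphragm housing, 80 mm across, 39 mm high, on the bench. Origin: centre of its underside.
- small_driver: A bystander: small cone driver, face up, 70 mm square frame, 45 mm high, on the bench. Origin: centre of its underside.
- magnet_ring: A bystander: dark magnet ring, 64 mm across, 13 mm high, flat on the bench. Origin: centre of its underside.
- hex_key: A bystander: L-shaped hex key, 90 mm long, 5 mm thick, flat on the bench. Origin: middle of its long arm.
- screwdriver: A bystander: screwdriver lying on the bench. Origin: its middle.
There are look-alikes about, which are no part of the job. Several things have the shape of the bracket; the one meant has the colours described above.

How it is judged:
By the outcome, as a careful person would: the job done as asked, in the order asked, and still so for the second after the job is handed in, while the arm keeps its last pose, push and grip.
It also fails if it takes over 64 s, if anything falls off the work surface, if the arm or the gripper's body presses on something with over 40 N, if the wrist force passes 120 N, or if a joint passes its speed limit or range.

ROBOT

A 6-joint arm with a two-finger parallel gripper is mounted at the origin on the work surface. World frame = base frame: x ahead of the robot, y to its left, z up, the work surface at z = 0. Lengths are in mm, angles in degrees, forces in N, time in s.
With the tool pointing down it reaches from about 350 to 850 mm from the base axis. Payload 8.1 kg.
Tool frame: the origin (TCP) lies midway between the tips of the shut fingers; the grasp point (between the pads) lies 19 mm behind it (r.tcp_to_grasp is the distance from the TCP to the grasp point, in mm); z points along the fingers, y is the direction in which the jaws open and shut (so a half turn about z gives the same grasp; the last joint's range is limited). The gripper opens to 85 mm and grips with 20 to 120 N. Pads are 22 mm wide; open, the fingers measure 114 mm over their backs; the gripper's body (76 mm by 85 mm) begins 54 mm behind the grasp point. The pads swing forward as they close: fully open they stand 13 mm farther back than shut.
Start: joints at [61.398, 7.471, 85.268, -0, 87.261, -4.893], TCP at [241.235, 549.373, 231.292] pointing down, gripper open.
Joint ranges: [-169.43, 169.43], [-51.17, 129.36], [1.28, 143.12], [-76.62, 256.62], [0, 156.53], [-152.29, 152.29]. Speed limits (degrees/s): [136.94, 136.94, 159.86, 180, 180, 180].

INTERFACE

Orientations are given as [roll, pitch, yaw] about the fixed x, y, z axes, in that order (R = Rz(yaw) Ry(pitch) Rx(roll)).
In Python, from bench import r gives the robot as it stands.
- The arm moves only by the tool jog_arm, never from a script. Its argument "targets" is a list of rows, each a list of 7 numbers: the shift along the tool's x, y, z in m, then the turn, a rotation vector about the tool's x, y, z in rad, then the closure, from 0 (fully open) to 1 (shut). In form: [[dx, dy, dz, wx, wy, wz, claw], ...]. A call has 1 to 5 rows; each row is the pose to reach, as a shift and turn from the pose commanded when the call began, along the tool's axes at that moment; what a row does not reach only later rows make up. A row lasts 1/12 s, in which the tool goes at most 41.7 mm and 7.16 degrees, less where a joint would pass 70% of its speed; a pose out of reach is approached as far as the arm can. A call with a gripper value outside its range is refused whole. The fingers move at their own pace and stop on an object; "newtons" is the grip in N (left out, the last holds). Time passes only in rows, so rows that repeat a pose let the fingers close. It gives the time, the measured TCP pose, the force and the opening at its end, in the units of the state.
- r.sense(): the state, without advancing time (a new reading comes with each control period).
- r.snapshot(name): name is "scene" or "top" or "wrist"; returns a dict with "pixels" (400x640x3 uint8, red, green, blue), "fx", "fy", "cx", "cy" (pixels), "dist" ([k1, k2, p1, p2, k3] as OpenCV has them; the pictures are not rectified), "origin" and "attitude" of the camera in the world. Camera axes: x right, y down, z forward; pixel columns grow to the right and rows downward; lengths in mm; the calibration is good to about 2 mm. A picture is of the moment at which its call begins. There is no depth.
- r.hand_in(): hands the job in, once; it reports no verdict.
The state is a dict: "time": time; "joint_pos": joint angles; "qd": joint speeds; "joint_efforts": joint torques, N m; "tool_pos": TCP position; "tcp_rot": TCP orientation; "ft_force": force on the tool from outside, world axes, zero at the start; "wrist_torque": the same for the moment, N m; "finger_gap": finger opening in mm.
Only numpy, scipy, OpenCV 4.12 (cv2) and the standard library are available. Lean on these libraries where they do the work, as an engineer would, in place of code of your own. Each camera call takes 0.05 s, during which the arm holds its last target.

## Working session

There is one attempt and no reset: what is moved stays moved. The work goes in short steps, Python scripts to look and compute and a tool call to move; the robot and the scene stay as the last step left them, time stands still between calls to the robot, and variables do not carry over. Pictures are saved under pics/ and viewed, and the job is handed in when it is done.

Besides the shell and the picture viewer there is one more tool, called as name(argument=value, ...), one argument or row to a line, values as JSON. jog_arm: Moves the arm, as the interface text tells. Its arguments: {"type":"object","properties":{"targets":{"type":"array","items":{"type":"array","items":{"type":"number"}}},"newtons":{"type":"number"}},"required":["targets"]}

```bash
mkdir -p pics; ls; python3 - <<'E'
from bench import r
import cv2
print(r.sense())
for n in ["scene","top","wrist"]:
    s=r.snapshot(n); cv2.imwrite(f"pics/a_{n}.png",s["pixels"][:,:,::-1])
    print(n,{k:v for k,v in s.items() if k!="pixels"})
E
```

```text
pics
{'time': 0.0, 'joint_pos': array([ 6.13969869e+01,  7.51530489e+00,  8.53307160e+01, -1.07077951e-03,
        8.72608347e+01, -4.89070465e+00]), 'qd': array([-0.06120442, -0.04034711, -0.04702044,  0.0798151 ,  0.01683213,
       -0.11924293]), 'joint_efforts': array([ 2.08161160e-03, -5.69409049e+01, -5.00549340e+01, -2.63153134e-05,
        1.50970789e-02, -3.92753896e-05]), 'tool_pos': array([240.98249443, 548.87148072, 230.22860688]), 'tcp_rot': array([-1.79893442e+02, -8.04443035e-03,  1.56287736e+02]), 'ft_force': array([-0.31770542,  0.12200306, -0.98551269]), 'wrist_torque': array([ 0.0424453 , -0.02130009,  0.00295846]), 'finger_gap': 85.13576801743955}
scene {'fx': 388.4684399131941, 'fy': 388.4684399131941, 'cx': 324.8790112826731, 'cy': 192.04253411274902, 'dist': array([-0.03229332,  0.        ,  0.        ,  0.        ,  0.        ]), 'origin': array([1021.33666294, -374.63139948,  982.38549065]), 'attitude': array([-145.0205724 ,   -0.93224294,   50.03839051])}
top {'fx': 363.88961174888874, 'fy': 363.88961174888874, 'cx': 319.48657523230355, 'cy': 199.69464324984594, 'dist': array([-0.03180968,  0.        ,  0.        ,  0.        ,  0.        ]), 'origin': array([ 276.36161675,   68.84652405, 1365.65143541]), 'attitude': array([-168.99581339,   -0.77494558,  -91.10454459])}
wrist {'fx': 298.9807059777441, 'fy': 298.9807059777441, 'cx': 320.35087258396214, 'cy': 196.08573741075853, 'dist': array([0.00435921, 0.        , 0.        , 0.        , 0.        ]), 'origin': array([172.99579992, 579.10160828, 373.89333511]), 'attitude': array([1.62995626e+02, 9.04610057e-02, 6.63056273e+01])}
```

View pics/a_scene.png

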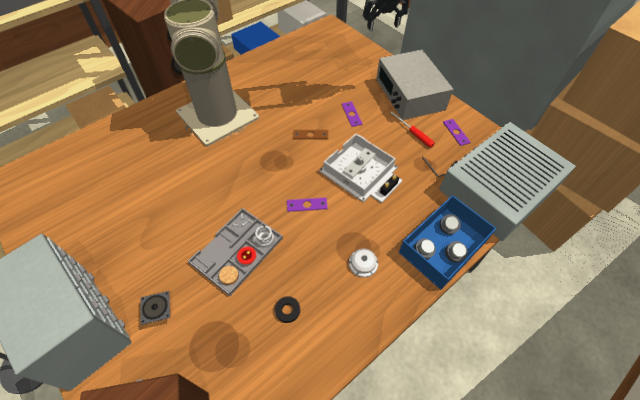

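View pics/a_top.png

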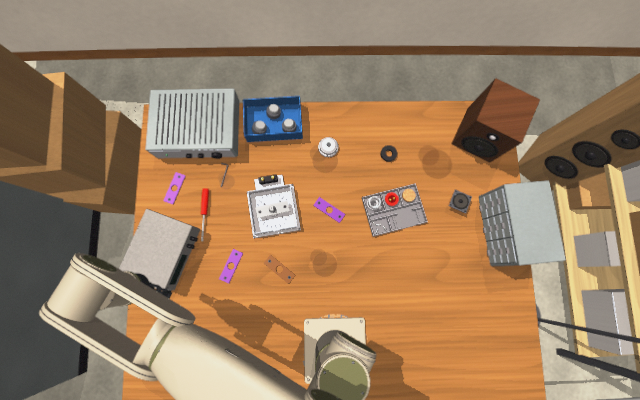

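View pics/a_wrist.png

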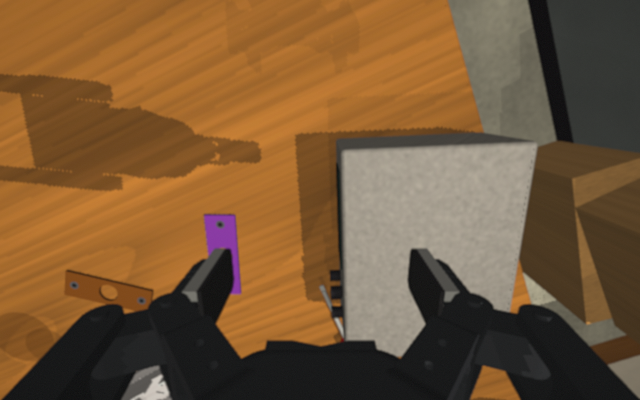

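```bash
cat > h.py <<'E'
import numpy as np, cv2
from scipy.spatial.transform import Rotation as Ro
from bench import r
def rot(a): return Ro.from_euler('xyz',a,degrees=True).as_matrix()
def K(s): return np.array([[s["fx"],0,s["cx"]],[0,s["fy"],s["cy"]],[0,0,1.]])
def ray(s,uv,z):
    """pixels->world on plane z"""
    p=cv2.undistortPoints(np.array(uv,float).reshape(-1,1,2),K(s),np.array(s["dist"])).reshape(-1,2)
    d=np.c_[p,np.ones(len(p))]@rot(s["attitude"]).T
    o=np.array(s["origin"]); return o+d*((z-o[2])/d[:,2])[:,None]
def proj(s,P):
    R=rot(s["attitude"]); t=-R.T@np.array(s["origin"])
    return cv2.projectPoints(np.array(P,float).reshape(-1,1,3),cv2.Rodrigues(R.T)[0],t,K(s),np.array(s["dist"]))[0].reshape(-1,2)
def snap(n,f,crop=None,k=1):
    s=r.snapshot(n); im=s["pixels"][:,:,::-1].copy(); s["im"]=im
    import pickle; pickle.dump(s,open(f"pics/{f}.pkl","wb"))
    if crop: x0,y0,x1,y1=crop; im=im[y0:y1,x0:x1]
    cv2.imwrite(f"pics/{f}.png",cv2.resize(im,None,fx=k,fy=k,interpolation=cv2.INTER_CUBIC)); return s
def load(f):
    import pickle; return pickle.load(open(f"pics/{f}.pkl","rb"))
def step(p,yaw,tilt=(180,0)):
    """shift/turn in tool axes (m, rad) from the measured pose to a target pos/yaw (tool down)"""
    q=r.sense(); R=rot(q["tcp_rot"]); Rt=rot([tilt[0],tilt[1],yaw])
    d=R.T@(np.array(p)-q["tool_pos"])/1000; w=Ro.from_matrix(R.T@Rt).as_rotvec()
    print("from",q["tool_pos"].round(1),q["tcp_rot"].round(2),"d",d.round(4),"w",w.round(4))
E
python3 - <<'E'
from h import *
snap("top","b_jig",(225,160,325,250),8)
snap("top","b_tray",(350,170,440,245),8)
s=load("b_jig")
# jig rim (z=50) and spindle guess; tray
print(ray(s,[[273,210]],50).round(0), ray(s,[[395,210]],18).round(0))
E
```

```text
[[496. 217.  50.]] [[ 494. -238.   18.]]
```

View pics/b_jig.png

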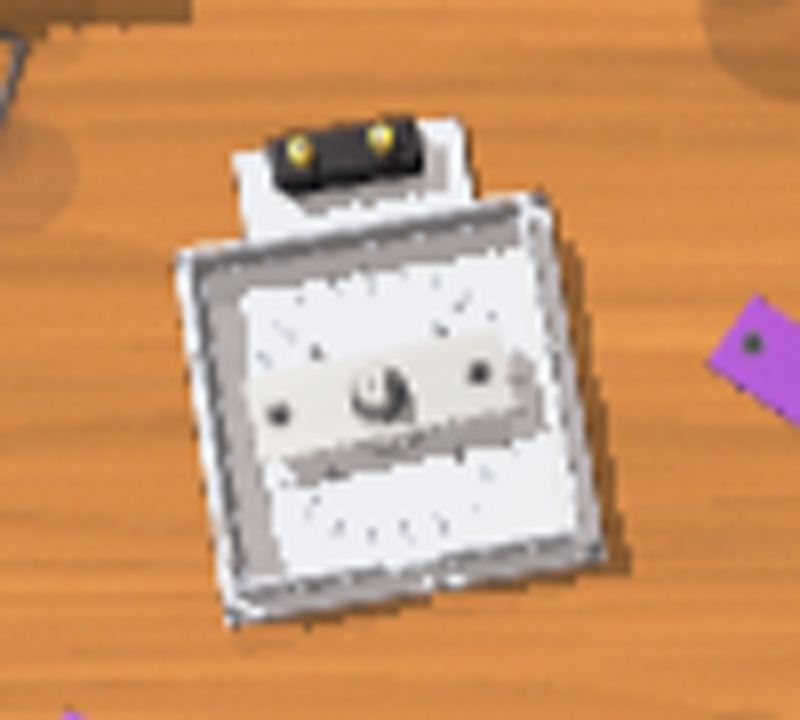

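View pics/b_tray.png

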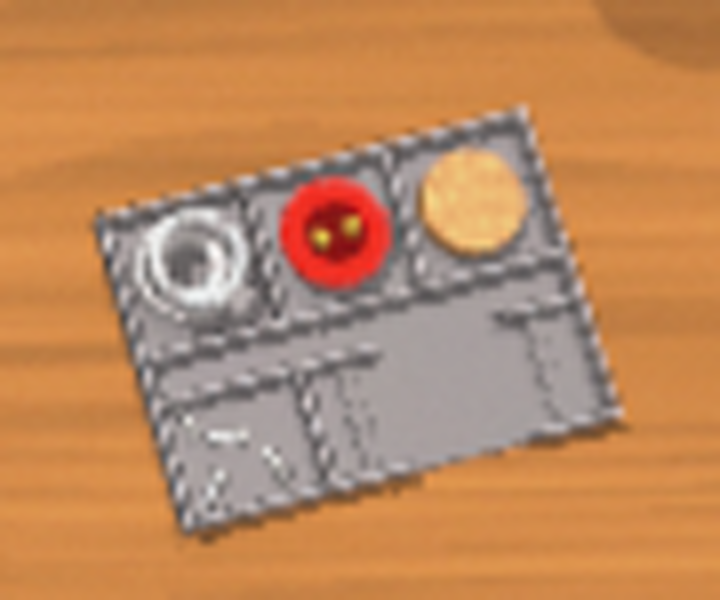

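```bash
python3 - <<'E'
from h import *
s=load("b_jig")
f=lambda l,o:[(x/8+o[0]-.4,y/8+o[1]-.4) for x,y in l]
P=ray(s,f([(180,255),(540,200),(605,550),(230,620)],(225,160)),50);print("rim",P.round(0),P.mean(0).round(1))
P=ray(s,f([(280,412),(480,372)],(225,160)),40);print("br holes",P.round(1),P.mean(0))
print("shaft top",ray(s,f([(375,388)],(225,160)),62).round(1))
P=ray(s,f([(98,213),(522,112),(620,415),(188,532)],(350,170)),18);print("tray",P.round(0),P.mean(0).round(1))
for a,b in ((0,1),(1,2),(2,3),(3,0)):
  d=P[b]-P[a];print(np.linalg.norm(d).round(),np.degrees(np.arctan2(d[1],d[0])).round(1))
print("sock",ray(s,f([(188,260)],(350,170)),46).round(1))
E
```

```text
rim [[567. 313.  50.]
 [591. 147.  50.]
 [427. 118.  50.]
 [398. 287.  50.]] [495.8 216.2  50. ]
br holes [[494.6 267.4  40. ]
 [511.8 175.3  40. ]] [503.22991544 221.35558755  40.        ]
shaft top [[501.3 221.2  62. ]]
tray [[ 549. -115.   18.]
 [ 595. -321.   18.]
 [ 448. -357.   18.]
 [ 397. -151.   18.]] [ 497.1 -235.9   18. ]
211.0 -77.4
151.0 -166.1
212.0 103.9
156.0 13.2
sock [[ 520.2 -152.1   46. ]]
```

```bash
python3 - <<'E'
from h import *
step((492,268,200),100.6)
E
```

```text
from [241.1 549.1 230.8] [-179.95   -0.    156.29] d [-0.3428 -0.1565  0.0309] w [-8.00e-04  4.00e-04  9.72e-01]
```

jog_arm(
  targets=[
    [-0.1714, -0.0783, 0.015, 0, 0, 0.486, 0],
    [-0.3428, -0.1565, 0.031, 0, 0, 0.972, 0],
    [-0.3428, -0.1565, 0.031, 0, 0, 0.972, 0],
    [-0.3428, -0.1565, 0.031, 0, 0, 0.972, 0],
    [-0.3428, -0.1565, 0.031, 0, 0, 0.972, 0],
  ],
)

```text
time: 0.67
tool_pos: [380.3, 393.0, 214.1]
tcp_rot: [180.0, 0.0, 120.2]
ft_force: [0.4, -0.0, -0.1]
finger_gap: 85.2
```

```bash
python3 - <<'E'
from h import *
step((492,268,200),100.6)
E
```

```text
from [380.3 393.  214.1] [179.99   0.   120.17] d [-0.1642  0.0338  0.0141] w [ 1.000e-04 -0.000e+00  3.415e-01]
```

jog_arm(
  targets=[
    [-0.1642, 0.0338, 0.014, 0, 0, 0.3415, 0],
    [-0.1642, 0.0338, 0.014, 0, 0, 0.3415, 0],
    [-0.1642, 0.0338, 0.014, 0, 0, 0.3415, 0],
    [-0.1642, 0.0338, 0.014, 0, 0, 0.3415, 0],
    [-0.1642, 0.0338, 0.014, 0, 0, 0.3415, 0],
  ],
)

```text
time: 1.08
tool_pos: [495.6, 264.3, 199.4]
tcp_rot: [180.0, 0.2, 100.6]
ft_force: [-0.1, -0.4, -0.3]
finger_gap: 85.1
```

```bash
python3 - <<'E'
from h import *
s=snap("wrist","c_jig")
q=r.sense();print(q["tool_pos"],q["tcp_rot"],s["origin"],s["attitude"])
E
```

```text
[493.97430848 266.59433974 199.59085124] [-1.79966515e+02  6.47447146e-02  1.00612382e+02] [481.83810921 337.92345009 342.75461926] [ 1.62849232e+02 -6.52903574e-02  1.05914784e+01]
```

View pics/c_jig.png

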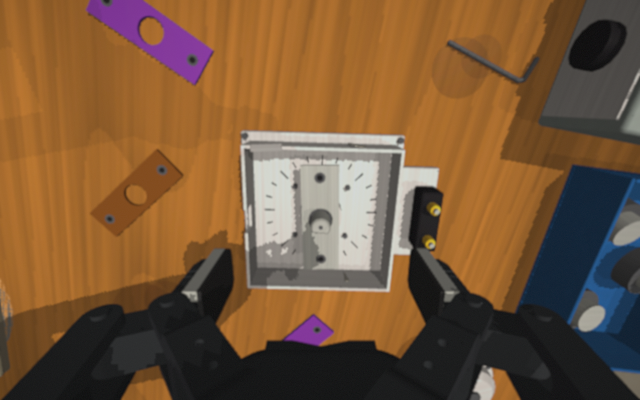

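```bash
python3 - <<'E'
from h import *
s=snap("wrist","c_jig2",(235,120,415,300),4)
q=r.sense();print(q["tool_pos"])
snap("wrist","c_sp",(290,195,350,255),10)
E
```

```text
[492.69695251 268.47911201 199.79748183]
```

View pics/c_jig2.png

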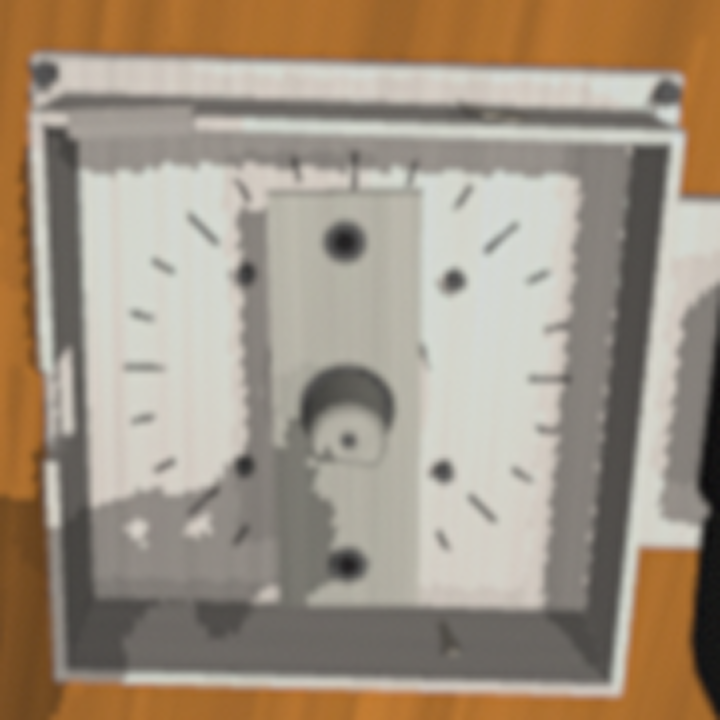

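View pics/c_sp.png

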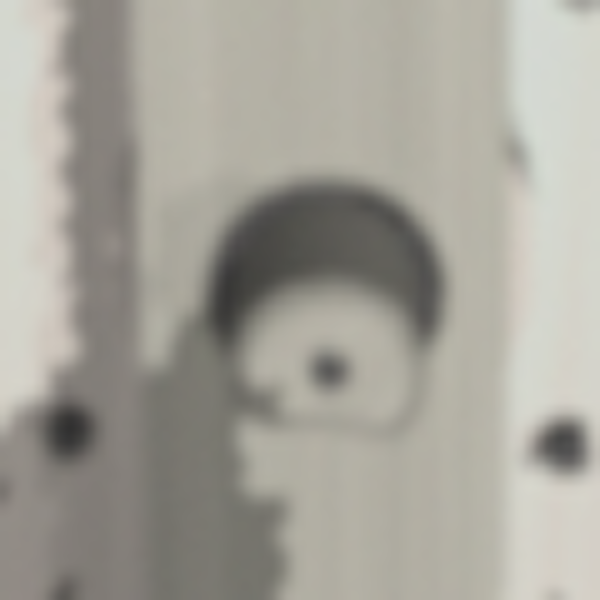

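```bash
python3 - <<'E'
from h import *
s=load("c_jig2")
f=lambda l,o,k:[((x+.5)/k+o[0]-.5,(y+.5)/k+o[1]-.5) for x,y in l]
P=ray(s,f([(35,112),(682,130),(615,692),(60,682)],(235,120),4),50);print("rim",P.round(1),P.mean(0).round(1))
for a,b in ((0,1),(1,2),(2,3),(3,0)):
  d=P[b]-P[a];print(np.linalg.norm(d).round(1),np.degrees(np.arctan2(d[1],d[0])).round(1))
P=ray(s,f([(344,242),(347,565)],(235,120),4),40);print("br holes",P.round(1),P.mean(0)); d=P[0]-P[1];print(np.degrees(np.arctan2(d[1],d[0])))
print("shaft",ray(s,f([(328,370)],(290,195),10),62).round(1))
P=ray(s,f([(262,417),(400,436)],(290,195),10),62);d=P[1]-P[0];print("flat",P,np.linalg.norm(d),np.degrees(np.arctan2(d[1],d[0])))
P=ray(s,f([(266,190),(420,190),(282,605),(417,605)],(235,120),4),40);print("bracket",P.round(1))
E
```

```text
rim [[413.9 286.4  50. ]
 [570.3 311.3  50. ]
 [594.1 153.1  50. ]
 [438.7 127.2  50. ]] [504.3 219.5  50. ]
158.3 9.0
160.0 -81.4
157.6 -170.6
161.1 98.8
br holes [[494.6 265.8  40. ]
 [512.8 173.2  40. ]] [503.70690461 219.50001326  40.        ]
101.16392770561923
shaft [[505.2 218.4  62. ]]
flat [[499.56596273 212.04386561  62.        ]
 [513.88544639 212.5643989   62.        ]] 14.328941590497688 2.0818651671594397
bracket [[472.3 275.6  40. ]
 [511.3 282.9  40. ]
 [496.9 157.1  40. ]
 [535.  164.3  40. ]]
```

```bash
python3 - <<'E'
from h import *
step((503.7,219.5,29),101)
E
```

```text
from [491.9 269.7 200. ] [-1.7996e+02 -2.0000e-02  1.0083e+02] d [-0.0516  0.0022  0.171 ] w [-0.0007 -0.0003 -0.003 ]
```

jog_arm(
  targets=[
    [-0.0516, 0.0022, 0.02, 0, 0, -0.003, 0],
    [-0.0516, 0.0022, 0.055, 0, 0, -0.003, 0],
    [-0.0516, 0.0022, 0.09, 0, 0, -0.003, 0],
    [-0.0516, 0.0022, 0.13, 0, 0, -0.003, 0],
    [-0.0516, 0.0022, 0.14, 0, 0, -0.003, 0],
  ],
)

```text
time: 1.65
tool_pos: [498.6, 219.7, 53.9]
tcp_rot: [-179.5, 0.0, 101.2]
ft_force: [-1.2, 0.4, -1.0]
finger_gap: 85.4
```

```bash
python3 - <<'E'
from h import *
s=snap("wrist","d")
step((503.7,219.5,29),101)
E
```

```text
from [498.7 219.7  54.4] [-1.7943e+02  5.0000e-02  1.0120e+02] d [-0.0012  0.0052  0.0253] w [-0.01    0.0009  0.0035]
```

View pics/d.png

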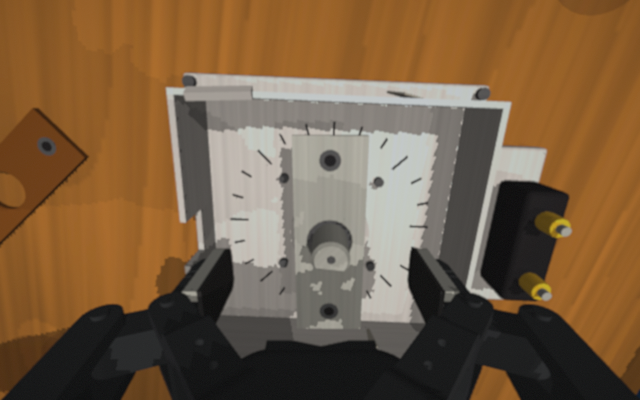

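jog_arm(
  targets=[
    [0, 0, 0.0, 0, 0, 0, 0],
    [0, 0, 0.0, 0, 0, 0, 0],
  ],
)

```text
time: 1.87
tool_pos: [505.0, 221.3, 62.8]
tcp_rot: [179.8, -0.0, 101.2]
ft_force: [0.3, 0.9, 0.4]
finger_gap: 85.3
```

```bash
python3 - <<'E'
from h import *
s=snap("wrist","d2",(170,60,520,340),2)
step((503.7,219.5,29),101)
f=lambda l,o,k:[((x+.5)/k+o[0]-.5,(y+.5)/k+o[1]-.5) for x,y in l]
E
```

```text
from [505.7 221.3  63.5] [ 1.7974e+02 -3.0000e-02  1.0116e+02] d [-0.0014 -0.0025  0.0345] w [ 0.0046 -0.0006  0.0028]
```

View pics/d2.png

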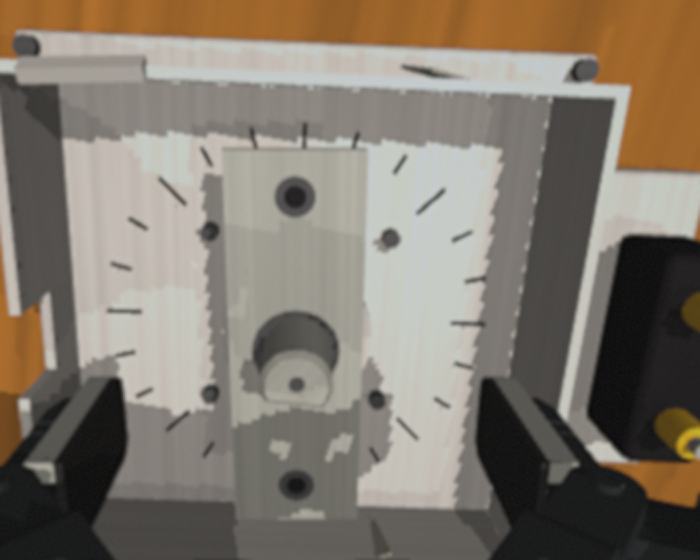

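```bash
python3 - <<'E'
from h import *
s=load("d2")
f=lambda l,o,k:[((x+.5)/k+o[0]-.5,(y+.5)/k+o[1]-.5) for x,y in l]
P=ray(s,f([(295,197),(296,485)],(170,60),2),40);print("br holes",P.round(1),P.mean(0)); d=P[0]-P[1];print(np.degrees(np.arctan2(d[1],d[0])))
print("shaft",ray(s,f([(297,384)],(170,60),2),62).round(1))
step((503.7,219.5,29),101)
E
```

```text
br holes [[494.6 265.9  40. ]
 [513.  173.2  40. ]] [503.81394664 219.59720038  40.        ]
101.21543050117344
shaft [[504.2 220.4  62. ]]
from [505.7 221.3  63.5] [ 1.7974e+02 -3.0000e-02  1.0116e+02] d [-0.0014 -0.0025  0.0345] w [ 0.0046 -0.0006  0.0028]
```

jog_arm(
  targets=[
    [0, 0, 0.012, 0, 0, 0, 0],
    [0, 0, 0.022, 0, 0, 0, 0],
    [0, 0, 0.027, 0, 0, 0, 0],
    [0, 0, 0.03, 0, 0, 0, 0],
    [0, 0, 0.03, 0, 0, 0, 0],
  ],
)

```text
time: 2.33
tool_pos: [502.9, 219.5, 29.0]
tcp_rot: [-179.9, 0.0, 101.1]
ft_force: [-0.0, -1.4, 0.0]
finger_gap: 85.4
```

```bash
python3 - <<'E'
from h import *
step((503.7,219.5,29),101)
E
```

```text
from [502.9 219.5  29. ] [-1.7988e+02  2.0000e-02  1.0108e+02] d [-0.0001  0.0007 -0.    ] w [-0.0021  0.0003  0.0014]
```

jog_arm(
  targets=[
    [0, 0.0005, 0, 0, 0, 0, 0.4],
    [0, 0.0005, 0, 0, 0, 0, 0.5],
    [0, 0.0005, 0, 0, 0, 0, 0.6],
    [0, 0.0005, 0, 0, 0, 0, 0.7],
    [0, 0.0005, 0, 0, 0, 0, 0.8],
  ],
  newtons=50,
)

```text
time: 2.75
tool_pos: [504.9, 220.1, 31.1]
tcp_rot: [179.9, -0.0, 101.1]
ft_force: [-0.7, -2.0, 3.8]
finger_gap: 38.2
```

jog_arm(
  targets=[
    [0, 0, 0, 0, 0, 0, 1],
    [0, 0, 0, 0, 0, 0, 1],
    [0, 0, 0, 0, 0, 0, 1],
  ],
)

```text
time: 3.0
tool_pos: [504.9, 220.1, 31.0]
tcp_rot: [179.9, -0.0, 101.1]
ft_force: [-0.8, -0.4, 5.6]
finger_gap: 38.6
```

```bash
python3 - <<'E'
from h import *
s=snap("wrist","e",(170,60,520,340),2)
step((503.7,219.5,29),101); print(r.sense()["finger_gap"])
E
```

```text
from [504.8 220.1  31. ] [179.94  -0.   101.09] d [-0.0004 -0.0012  0.002 ] w [ 0.0011 -0.0001  0.0015]
38.400712781841065
```

View pics/e.png

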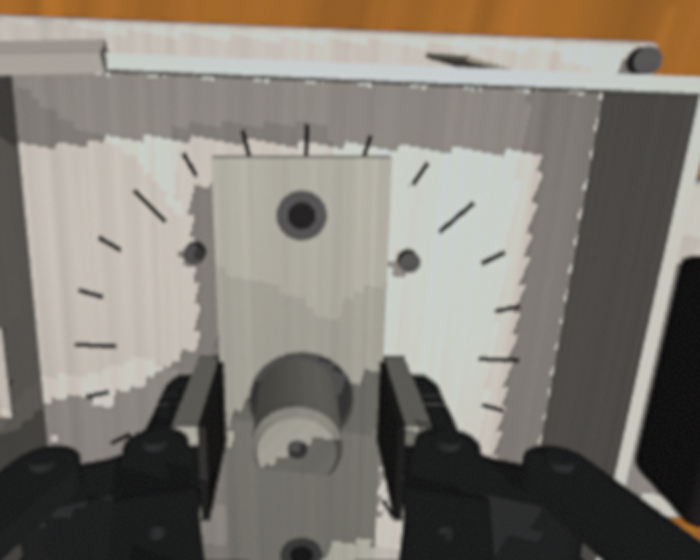

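jog_arm(
  targets=[
    [0, 0, -0.005, 0, 0, 0, 1],
    [0, 0, -0.01, 0, 0, 0, 1],
    [0, 0, -0.015, 0, 0, 0, 1],
    [0, 0, -0.02, 0, 0, 0, 1],
  ],
)

```text
time: 3.38
tool_pos: [504.3, 219.9, 50.7]
tcp_rot: [-180.0, -0.0, 101.1]
ft_force: [-0.2, 0.2, -1.1]
finger_gap: 38.1
```

```bash
python3 - <<'E'
from h import *
s=snap("wrist","e2",(170,60,520,340),2)
s=snap("scene","e2s",(310,110,430,210),6)
print(r.sense()["finger_gap"])
E
```

```text
38.08422617148923
```

View pics/e2.png

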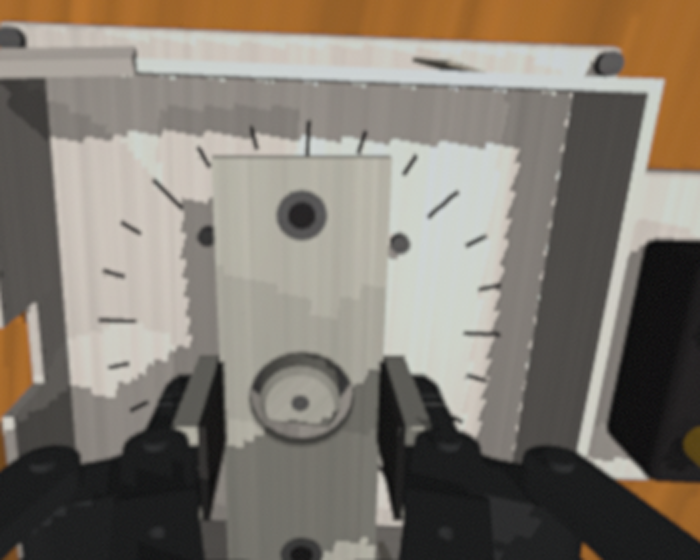

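View pics/e2s.png

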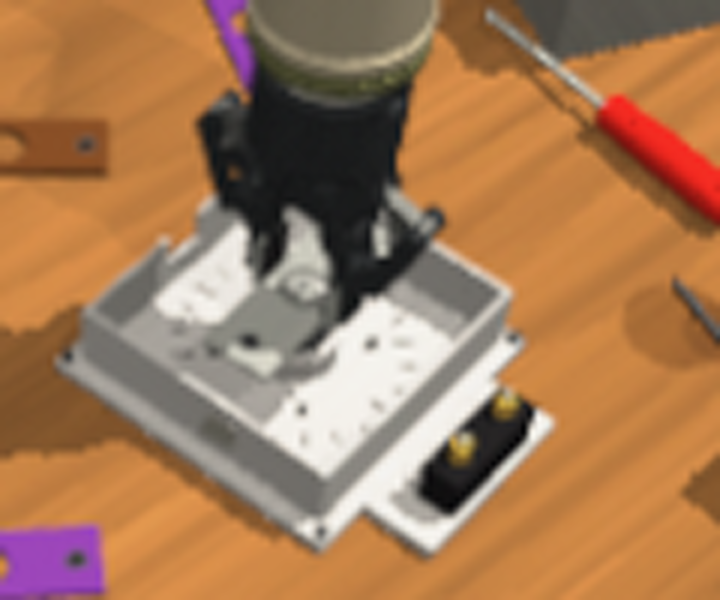

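```bash
python3 - <<'E'
from h import *
step((504,220,175),101)
step((440,-160,190),103.4)
E
```

```text
from [505.2 220.2  51.6] [ 1.7989e+02 -1.0000e-02  1.0109e+02] d [ 0.     -0.0009 -0.1234] w [ 0.0019 -0.0002  0.0016]
from [505.2 220.2  51.6] [ 1.7989e+02 -1.0000e-02  1.0109e+02] d [-0.3606 -0.1368 -0.1388] w [ 0.0019 -0.0002 -0.0403]
```

jog_arm(
  targets=[
    [0, 0, -0.03, 0, 0, 0, 1],
    [0, 0, -0.065, 0, 0, 0, 1],
    [-0.01, -0.004, -0.1, 0, 0, -0.01, 1],
    [-0.035, -0.014, -0.125, 0, 0, -0.02, 1],
    [-0.07, -0.027, -0.138, 0, 0, -0.04, 1],
  ],
)

```text
time: 3.9
tool_pos: [493.0, 147.4, 192.8]
tcp_rot: [179.6, -0.0, 103.6]
ft_force: [2.1, -1.2, -0.8]
finger_gap: 37.9
```

jog_arm(
  targets=[
    [-0.037, -0.014, 0, 0, 0, 0, 1],
    [-0.074, -0.028, 0, 0, 0, 0, 1],
    [-0.111, -0.042, 0, 0, 0, 0, 1],
    [-0.148, -0.056, 0, 0, 0, 0, 1],
    [-0.185, -0.07, 0, 0, 0, 0, 1],
  ],
)

```text
time: 4.32
tool_pos: [465.3, -51.7, 188.4]
tcp_rot: [180.0, 0.0, 103.4]
ft_force: [0.0, 0.0, -0.4]
finger_gap: 37.8
```

jog_arm(
  targets=[
    [-0.035, -0.013, 0, 0, 0, 0, 1],
    [-0.065, -0.025, 0, 0, 0, 0, 1],
    [-0.088, -0.033, 0, 0, 0, 0, 1],
    [-0.1, -0.038, 0, 0, 0, 0, 1],
    [-0.105, -0.039, 0, 0, 0, 0, 1],
  ],
)

```text
time: 4.73
tool_pos: [451.7, -163.4, 188.2]
tcp_rot: [-180.0, 0.0, 103.2]
ft_force: [0.2, -0.3, -0.8]
finger_gap: 38.3
```

jog_arm(
  targets=[
    [0, 0, 0, 0, 0, 0, 1],
    [0, 0, 0, 0, 0, 0, 1],
  ],
)

```text
time: 4.9
tool_pos: [452.4, -160.7, 188.1]
tcp_rot: [-180.0, -0.0, 103.4]
ft_force: [0.4, 0.2, -1.9]
finger_gap: 38.0
```

```bash
python3 - <<'E'
from h import *
s=snap("wrist","f")
step((440,-160,190),103.4);q=r.sense(); print(q["finger_gap"],q["time"])
E
```

```text
from [ 452.5 -160.4  188.1] [-1.8000e+02 -3.0000e-02  1.0341e+02] d [ 0.0033 -0.0121 -0.0019] w [-0.     -0.0006  0.0002]
37.78870659952072 4.95
```

View pics/f.png

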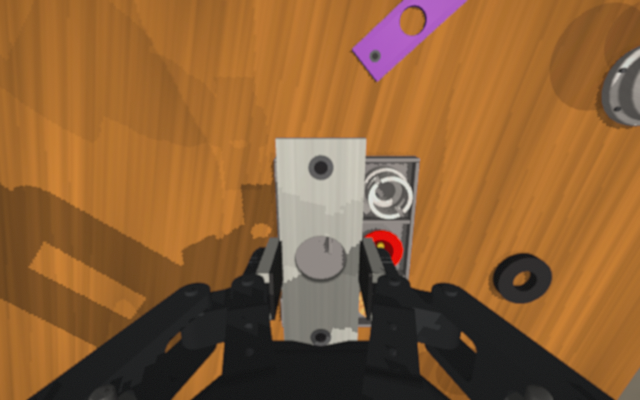

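jog_arm(
  targets=[
    [0.013, 0.035, 0, 0, 0, 0, 1],
    [0.027, 0.07, 0, 0, 0, 0, 1],
    [0.035, 0.1, 0, 0, 0, 0, 1],
    [0.04, 0.112, 0, 0, 0, 0, 1],
    [0.04, 0.115, 0, 0, 0, 0, 1],
  ],
)

```text
time: 5.37
tool_pos: [556.5, -92.6, 188.0]
tcp_rot: [180.0, -0.0, 103.6]
ft_force: [-0.1, -0.9, -0.4]
finger_gap: 37.9
```

jog_arm(
  targets=[
    [0, 0, 0, 0, 0, 0, 1],
    [0, 0, 0, 0, 0, 0, 1],
  ],
)

```text
time: 5.53
tool_pos: [554.2, -95.5, 188.0]
tcp_rot: [-179.9, -0.0, 103.4]
ft_force: [-0.4, 0.2, -2.0]
finger_gap: 38.2
```

```bash
python3 - <<'E'
from h import *
s=snap("wrist","g",(120,80,320,280),4)
q=r.sense(); print(q["finger_gap"],q["time"],q["tool_pos"])
E
```

```text
38.09650227199253 5.5833 [554.10632482 -95.97122248 188.1137922 ]
```

View pics/g.png

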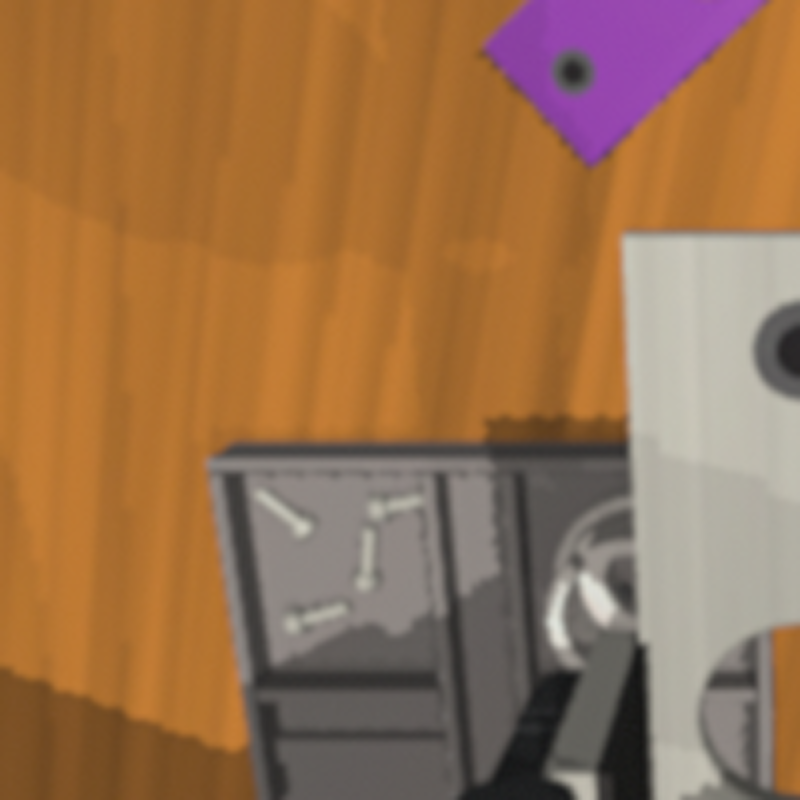

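```bash
python3 - <<'E'
from h import *
s=load("g")
f=lambda l,o,k:[((x+.5)/k+o[0]-.5,(y+.5)/k+o[1]-.5) for x,y in l]
P=ray(s,f([(208,460),(630,457),(258,800)],(120,80),4),18);print(P.round(1))
d=P[1]-P[0];print(np.degrees(np.arctan2(d[1],d[0])));d=P[0]-P[2];print(np.degrees(np.arctan2(d[1],d[0]))-90)
s2=load("f");Q=ray(s2,[(418,158.5)],18);print(Q, Q-P[0], np.linalg.norm(Q-P[0]))
d=(Q-P[0])[0];a=np.degrees(np.arctan2(d[1],d[0]));print(a)
R=rot([0,0,a]); c=(P[0]+Q[0])/2; o=c-R@np.array([0,107,0]);print("tray",o,"pocket",o+R@np.array([-46,-35,0]))
snap("top","g_top",(350,170,440,245),8)
E
```

```text
[[ 400.7 -152.5   18. ]
 [ 512.7 -124.8   18. ]
 [ 425.  -255.9   18. ]]
13.879619309558077
13.21730127950353
[[ 548.32930583 -117.18027719   18.        ]] [[147.67148007  35.31869385   0.        ]] 151.83634664633092
13.45079822309574
tray [ 499.38286487 -238.90461722   18.        ] pocket [ 462.78600305 -283.64464074   18.        ]
```

```bash
python3 - <<'E'
from h import *
s=load("f"); cv2.imwrite("pics/f2.png",cv2.resize(s["im"][140:280,230:430],None,fx=4,fy=4,interpolation=cv2.INTER_CUBIC))
E
```

```text
(no output)
```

View pics/f2.png

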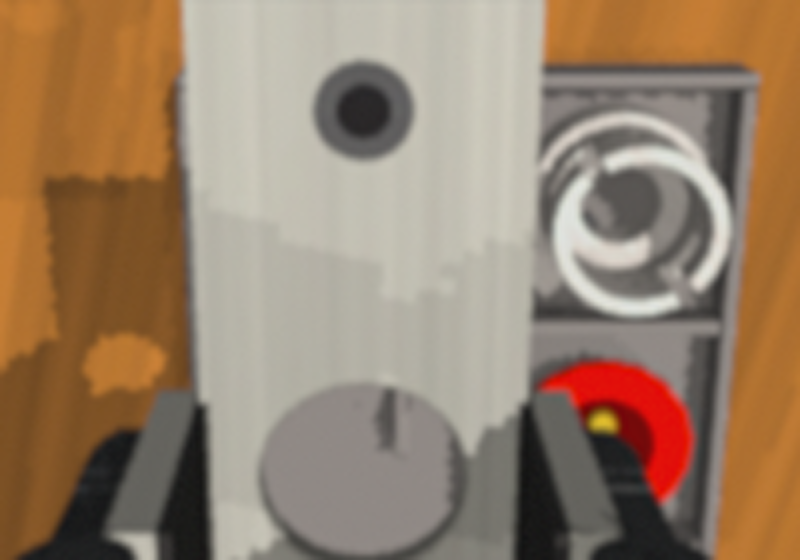

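```bash
python3 - <<'E'
from h import *
step((462.5,-283.5,45),103.5)
E
```

```text
from [554.1 -96.2 188.2] [-179.97    0.    103.35] d [-0.1611 -0.1323  0.1433] w [-0.0006  0.     -0.0027]
```

jog_arm(
  targets=[
    [-0.028, -0.023, 0, 0, 0, 0, 1],
    [-0.057, -0.047, 0, 0, 0, -0.0027, 1],
    [-0.087, -0.071, 0, 0, 0, -0.0027, 1],
    [-0.117, -0.096, 0, 0, 0, -0.0027, 1],
    [-0.142, -0.117, 0.01, 0, 0, -0.0027, 1],
  ],
)

```text
time: 6.05
tool_pos: [472.9, -264.2, 180.8]
tcp_rot: [179.9, 0.2, 103.5]
ft_force: [1.2, -0.6, -1.0]
finger_gap: 37.7
```

jog_arm(
  targets=[
    [-0.0141, -0.0113, 0.02, 0, 0, 0, 1],
    [-0.0191, -0.0153, 0.05, 0, 0, 0, 1],
    [-0.0191, -0.0153, 0.085, 0, 0, 0, 1],
    [-0.0191, -0.0153, 0.115, 0, 0, 0, 1],
    [-0.0191, -0.0153, 0.13, 0, 0, 0, 1],
  ],
)

```text
time: 6.47
tool_pos: [460.1, -282.4, 44.2]
tcp_rot: [-179.8, -0.2, 103.4]
ft_force: [-0.3, 0.5, -1.2]
finger_gap: 38.3
```

jog_arm(
  targets=[
    [0, 0, 0, 0, 0, 0, 1],
    [0, 0, 0, 0, 0, 0, 1],
  ],
)

```text
time: 6.63
tool_pos: [462.3, -283.1, 47.9]
tcp_rot: [-179.9, -0.1, 103.5]
ft_force: [-0.4, 0.6, -0.2]
finger_gap: 38.1
```

```bash
python3 - <<'E'
from h import *
s=snap("wrist","i",(170,60,570,340),2)
step((462.5,-283.5,5),103.5)
E
```

```text
from [ 463.6 -283.8   49.5] [1.7996e+02 5.0000e-02 1.0349e+02] d [ 0.0006 -0.001   0.0445] w [ 0.0007  0.0009 -0.0002]
```

View pics/i.png

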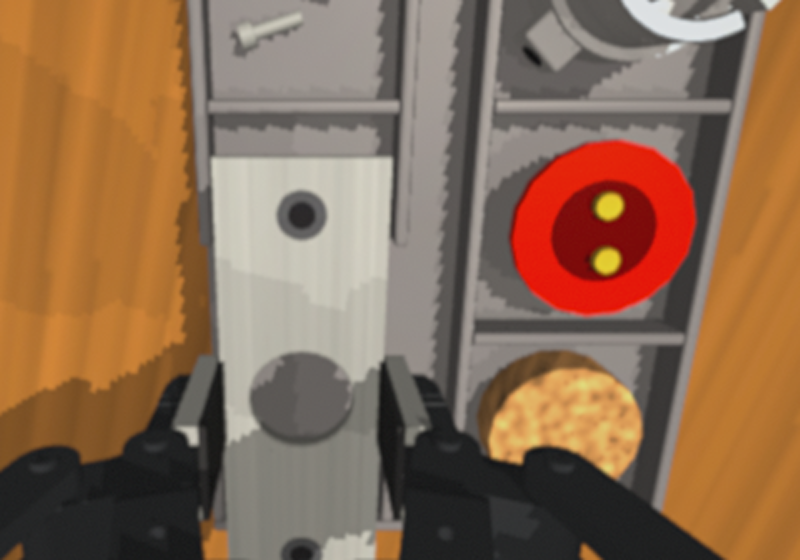

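```bash
python3 - <<'E'
from h import *
s=load("i")
f=lambda l,o,k:[((x+.5)/k+o[0]-.5,(y+.5)/k+o[1]-.5) for x,y in l]
P=ray(s,f([(209,112),(399,112),(208,235),(397,235)],(170,60),2),18)
q=r.sense();R=rot([0,0,13.5])
print((P-np.array([462.5,-283.5,0]))@R)   # local coords about target: expect y=68, x=+-27
P=ray(s,f([(211,158),(391,158)],(170,60),2),58)
print((P-q["tool_pos"])@R)
E
```

```text
[[-25.81550417  69.0265894   18.        ]
 [ 27.44182337  69.01167211  18.        ]
 [-27.71623791  33.66917042  18.        ]
 [ 28.52557654  33.66106235  18.        ]]
[[-20.84540787  61.10569761   8.5282412 ]
 [ 18.84271374  61.09683147   8.5282412 ]]
```

Within 1 mm. Lower.

jog_arm(
  targets=[
    [0, -0.0005, 0.012, 0, 0, 0, 1],
    [0, -0.0005, 0.023, 0, 0, 0, 1],
    [0, -0.0005, 0.031, 0, 0, 0, 1],
    [0, -0.0005, 0.036, 0, 0, 0, 1],
    [0, -0.0005, 0.039, 0, 0, 0, 1],
  ],
)

```text
time: 7.1
tool_pos: [462.5, -282.7, 8.0]
tcp_rot: [-179.9, -0.1, 103.5]
ft_force: [-0.7, 0.7, -1.4]
finger_gap: 38.0
```

jog_arm(
  targets=[
    [0, 0, 0.001, 0, 0, 0, 1],
    [0, 0, 0.002, 0, 0, 0, 1],
    [0, 0, 0.002, 0, 0, 0, 1],
  ],
)

```text
time: 7.35
tool_pos: [463.3, -283.3, 7.3]
tcp_rot: [180.0, 0.0, 103.5]
ft_force: [0.1, 0.7, -0.7]
finger_gap: 38.2
```

jog_arm(
  targets=[
    [0, 0, 0.001, 0, 0, 0, 1],
    [0, 0, 0.002, 0, 0, 0, 1],
    [0, 0, 0.003, 0, 0, 0, 1],
    [0, 0, 0.003, 0, 0, 0, 1],
  ],
)

```text
time: 7.68
tool_pos: [463.1, -283.2, 4.2]
tcp_rot: [-180.0, -0.0, 103.5]
ft_force: [-0.3, 0.4, -0.6]
finger_gap: 38.2
```

jog_arm(
  targets=[
    [0, 0, 0.001, 0, 0, 0, 1],
    [0, 0, 0.002, 0, 0, 0, 1],
    [0, 0, 0.002, 0, 0, 0, 1],
  ],
)

```text
time: 7.93
tool_pos: [463.3, -283.3, 3.9]
tcp_rot: [-180.0, -0.0, 103.5]
ft_force: [-7.5, 6.1, 17.4]
finger_gap: 37.9
```

jog_arm(
  targets=[
    [0, 0, -0.0015, 0, 0, 0, 1],
    [0, 0, -0.0015, 0, 0, 0, 0.5],
    [0, 0, -0.0015, 0, 0, 0, 0.4],
    [0, 0, -0.0015, 0, 0, 0, 0.32],
    [0, 0, -0.0015, 0, 0, 0, 0.32],
  ],
)

```text
time: 8.35
tool_pos: [463.1, -283.2, 3.6]
tcp_rot: [-180.0, -0.0, 103.5]
ft_force: [0.1, 0.0, -0.6]
finger_gap: 58.1
```

jog_arm(
  targets=[
    [0, 0, 0, 0, 0, 0, 0.32],
    [0, 0, -0.01, 0, 0, 0, 0.32],
    [0, 0, -0.03, 0, 0, 0, 0.32],
    [0, 0, -0.06, 0, 0, 0, 0.32],
    [0, 0, -0.08, 0, 0, 0, 0.3],
  ],
)

```text
time: 8.77
tool_pos: [463.5, -283.6, 86.4]
tcp_rot: [180.0, 0.1, 103.5]
ft_force: [1.2, -0.7, 0.6]
finger_gap: 60.0
```

```bash
python3 - <<'E'
from h import *
s=snap("wrist","j",(170,60,570,340),2)
E
```

```text
(no output)
```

View pics/j.png

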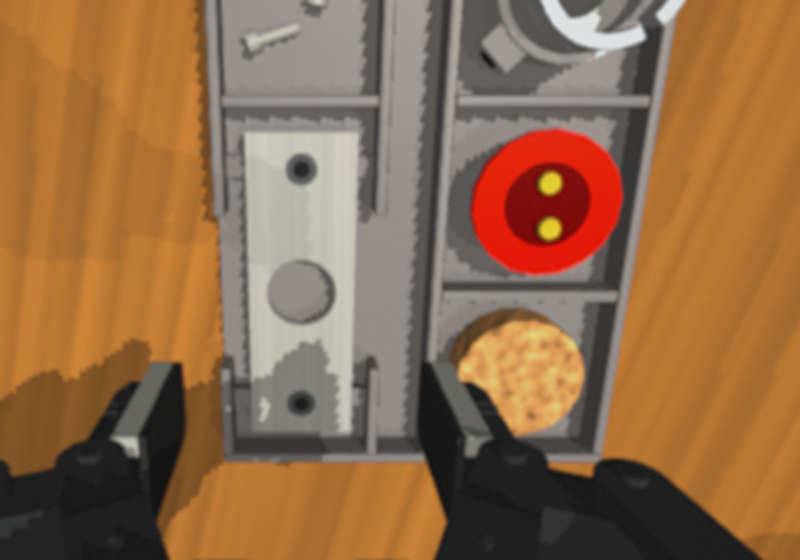

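```bash
python3 - <<'E'
from h import *
step((510,-115,170),103.5)
E
```

```text
from [ 465.9 -285.3   91. ] [179.71   0.35 103.54] d [ 0.1548  0.0831 -0.0796] w [0.005  0.006  0.0007]
```

jog_arm(
  targets=[
    [0.02, 0.01, -0.03, 0, 0, 0, 0.1],
    [0.05, 0.026, -0.055, 0, 0, 0, 0],
    [0.085, 0.046, -0.07, 0, 0, 0, 0],
    [0.12, 0.064, -0.08, 0, 0, 0, 0],
    [0.14, 0.075, -0.082, 0, 0, 0, 0],
  ],
)

```text
time: 9.23
tool_pos: [505.2, -126.9, 169.4]
tcp_rot: [179.7, 0.1, 103.6]
ft_force: [0.5, -0.1, -0.6]
finger_gap: 85.5
```

jog_arm(
  targets=[
    [0.011, 0.006, 0, 0, 0, 0, 0],
    [0.014, 0.008, 0, 0, 0, 0, 0],
    [0.014, 0.008, 0, 0, 0, 0, 0],
  ],
)

```text
time: 9.48
tool_pos: [507.7, -113.8, 165.5]
tcp_rot: [-180.0, 0.0, 103.6]
ft_force: [-0.3, -0.3, 0.3]
finger_gap: 85.5
```

```bash
python3 - <<'E'
from h import *
s=snap("wrist","k",(240,120,440,260),4)
q=r.sense(); print(q["tool_pos"])
E
```

```text
[ 507.37935102 -114.61035597  165.28977096]
```

View pics/k.png

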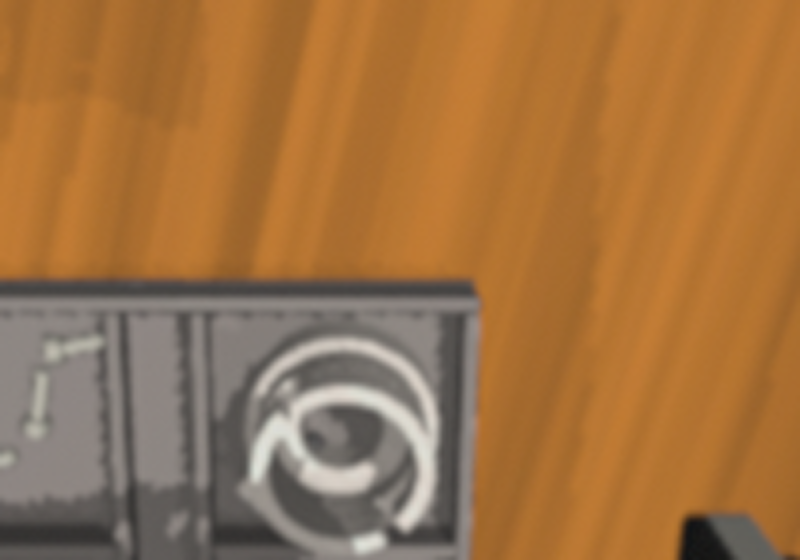

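```bash
python3 - <<'E'
from h import *
f=lambda l,o,k:[((x+.5)/k+o[0]-.5,(y+.5)/k+o[1]-.5) for x,y in l]
s=load("k")
P=ray(s,f([(248,470),(437,460),(345,388),(340,550)],(240,120),4),46);print(P.round(1))
c=np.array([(P[0]+P[1])[:2]/2,(P[2]+P[3])[:2]/2]);print(c)
s=load("j");L=ray(s,f([(488,52)],(170,60),2),12);print("lug",L)
s2=load("i");L2=ray(s2,f([(533,55)],(170,60),2),12);print("lug",L2)
snap("wrist","k2",(270,180,390,270),6)
E
```

```text
[[ 501.5 -163.8   46. ]
 [ 544.9 -150.6   46. ]
 [ 519.1 -137.9   46. ]
 [ 528.1 -179.4   46. ]]
[[ 523.19090983 -157.17858812]
 [ 523.5683481  -158.63191596]]
lug [[ 505.61214059 -184.17510285   12.        ]]
lug [[ 506.44742083 -186.24168494   12.        ]]
```

View pics/k2.png

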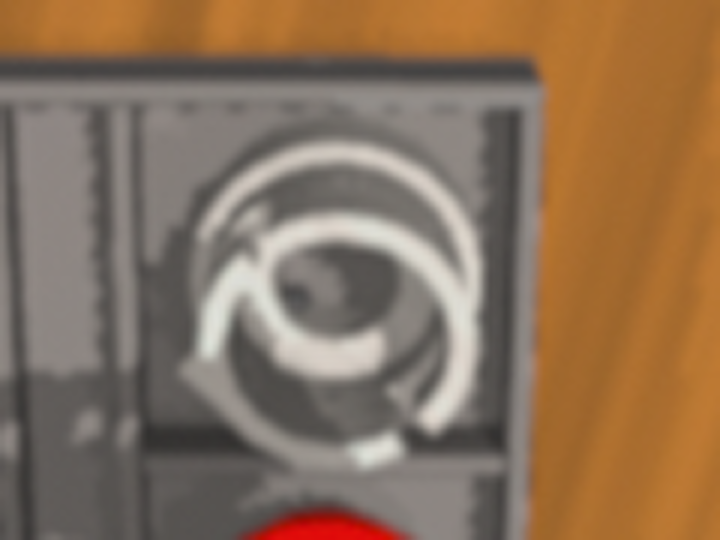

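```bash
python3 - <<'E'
from h import *
step((504,221,150),182)
E
```

```text
from [ 507.2 -115.1  165.2] [-179.93   -0.    103.5 ] d [0.3275 0.0753 0.0151] w [-1.0000e-03 -9.0000e-04 -1.3701e+00]
```

jog_arm(
  targets=[
    [0.025, 0.006, 0, 0, 0, -0.12, 0],
    [0.06, 0.014, 0, 0, 0, -0.24, 0],
    [0.096, 0.022, 0, 0, 0, -0.36, 0],
    [0.132, 0.03, 0, 0, 0, -0.48, 0],
    [0.168, 0.038, 0, 0, 0, -0.6, 0],
  ],
)

```text
time: 10.0
tool_pos: [505.1, 57.8, 165.3]
tcp_rot: [-180.0, -0.0, 138.1]
ft_force: [0.1, -0.0, 0.6]
finger_gap: 85.5
```

```bash
python3 - <<'E'
from h import *
step((504,221,150),182)
E
```

```text
from [505.1  57.8 165.3] [-1.7995e+02 -2.0000e-02  1.3808e+02] d [0.1099 0.1207 0.0152] w [-7.000e-04 -6.000e-04 -7.666e-01]
```

jog_arm(
  targets=[
    [0.025, 0.028, 0.003, 0, 0, -0.12, 0],
    [0.05, 0.055, 0.006, 0, 0, -0.24, 0],
    [0.075, 0.082, 0.009, 0, 0, -0.36, 0],
    [0.092, 0.101, 0.012, 0, 0, -0.48, 0],
    [0.103, 0.113, 0.015, 0, 0, -0.6, 0],
  ],
)

```text
time: 10.42
tool_pos: [504.7, 212.2, 150.1]
tcp_rot: [-180.0, -0.0, 172.6]
ft_force: [0.4, -0.7, -0.2]
finger_gap: 85.2
```

jog_arm(
  targets=[
    [0.002, 0.009, 0, 0, 0, -0.1, 0],
    [0.002, 0.01, 0, 0, 0, -0.16, 0],
    [0.002, 0.01, 0, 0, 0, -0.16, 0],
    [0.002, 0.01, 0, 0, 0, -0.16, 0],
  ],
)

```text
time: 10.75
tool_pos: [504.4, 219.9, 150.2]
tcp_rot: [-180.0, -0.1, -178.8]
ft_force: [0.1, -0.9, 0.6]
finger_gap: 85.3
```

```bash
python3 - <<'E'
from h import *
s=snap("wrist","l")
step((504,220,41),182)
E
```

```text
from [504.4 219.9 150.4] [-1.7997e+02 -4.0000e-02 -1.7878e+02] d [0.0003 0.0002 0.1094] w [-0.0006 -0.0006 -0.0135]
```

View pics/l.png

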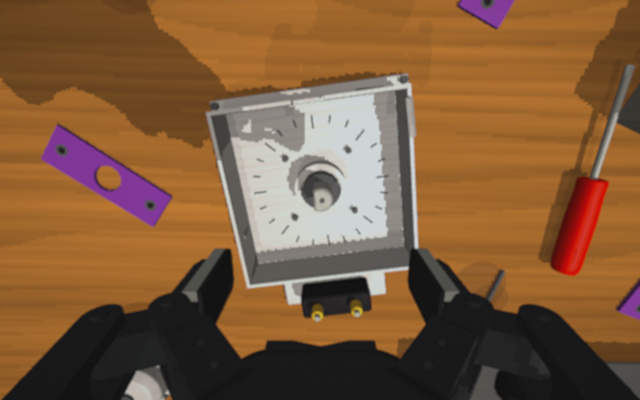

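```bash
python3 - <<'E'
from h import *
snap("wrist","l2",(285,150,365,230),8)
s=load("l2")
E
```

```text
(no output)
```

View pics/l2.png

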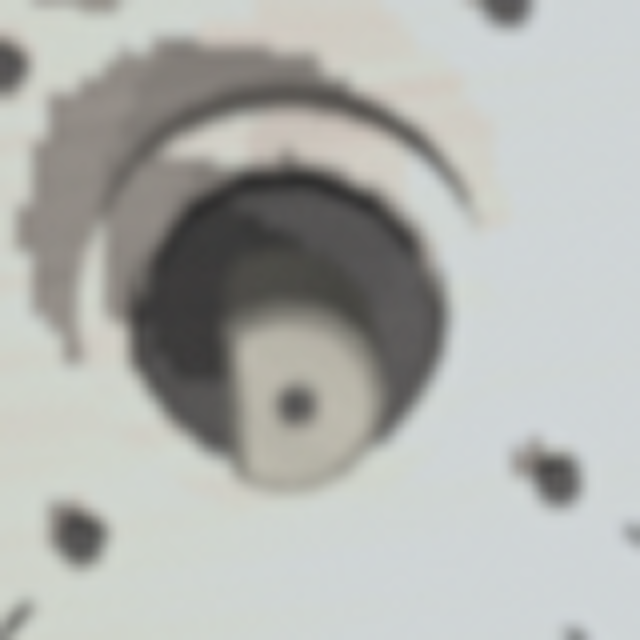

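```bash
python3 - <<'E'
from h import *
f=lambda l,o,k:[((x+.5)/k+o[0]-.5,(y+.5)/k+o[1]-.5) for x,y in l]
s=load("l2")
P=ray(s,f([(231,330),(243,465)],(285,150),8),62);d=P[1]-P[0];a=np.degrees(np.arctan2(d[1],d[0]));print(a,"yaw for jaws",180+a)
print("dot",ray(s,f([(296,404)],(285,150),8),62))
step((504.2,220.4,41.5),180+a)
E
```

```text
5.739118588968218 yaw for jaws 185.7391185889682
dot [[504.26560475 220.8177594   62.        ]]
from [504.4 220.  150.5] [-1.7998e+02 -2.0000e-02 -1.7876e+02] d [1.00e-04 5.00e-04 1.09e-01] w [-0.0004 -0.0004 -0.0786]
```

jog_arm(
  targets=[
    [0, 0.0006, 0.025, 0, 0, -0.05, 0],
    [0, 0.0006, 0.055, 0, 0, -0.05, 0.2],
    [0, 0.0006, 0.08, 0, 0, -0.05, 0.3],
    [0, 0.0006, 0.096, 0, 0, -0.05, 0.4],
    [0, 0.0006, 0.106, 0, 0, -0.05, 0.4],
  ],
)

```text
time: 11.27
tool_pos: [502.6, 220.4, 42.1]
tcp_rot: [-179.9, -0.2, -175.8]
ft_force: [-1.2, 0.2, -0.2]
finger_gap: 51.2
```

jog_arm(
  targets=[
    [0, 0, 0.003, 0, 0, 0, 0.4],
    [0, 0, 0.003, 0, 0, 0, 0.5],
    [0, 0, 0.003, 0, 0, 0, 0.6],
  ],
  newtons=40,
)

```text
time: 11.52
tool_pos: [505.1, 221.9, 43.0]
tcp_rot: [180.0, 0.1, -175.7]
ft_force: [0.0, 0.0, -0.2]
finger_gap: 34.2
```

```bash
python3 - <<'E'
from h import *
s=snap("wrist","m",(220,110,420,270),4)
step((504.2,220.4,41.5),184); print(r.sense()["finger_gap"])
E
```

```text
from [505.4 222.   43.4] [ 1.7997e+02  1.4000e-01 -1.7571e+02] d [ 0.0013 -0.0015  0.0019] w [0.0006 0.0024 0.005 ]
34.07450553356243
```

View pics/m.png

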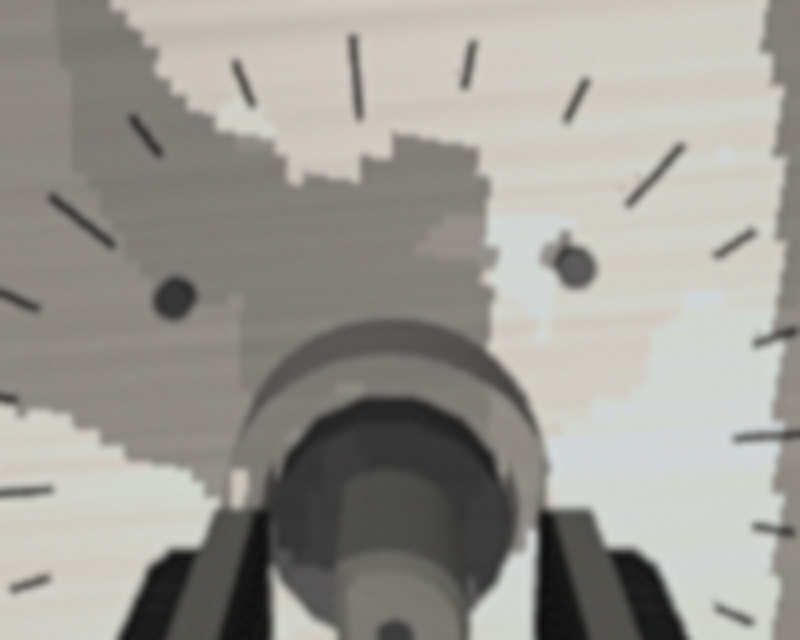

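jog_arm(
  targets=[
    [0, 0.001, 0, 0, 0, 0, 0.7],
    [0, 0.001, 0, 0, 0, 0, 0.8],
    [0, 0.001, 0, 0, 0, 0, 0.9],
    [0, 0.001, 0, 0, 0, 0, 1],
    [0, 0.001, 0, 0, 0, 0, 1],
  ],
  newtons=40,
)

```text
time: 11.98
tool_pos: [505.1, 221.9, 43.4]
tcp_rot: [-179.9, 0.1, -175.7]
ft_force: [-0.7, -8.0, 6.8]
finger_gap: 14.6
```

```bash
python3 - <<'E'
from h import *
s=snap("wrist","n",(220,110,420,270),4)
step((504.2,222.4,41.5),184); print(r.sense()["finger_gap"])
E
```

```text
from [505.2 221.9  43.4] [-1.7991e+02  1.2000e-01 -1.7569e+02] d [0.001  0.0006 0.0019] w [-0.0016  0.0021  0.0055]
14.843602787692564
```

View pics/n.png

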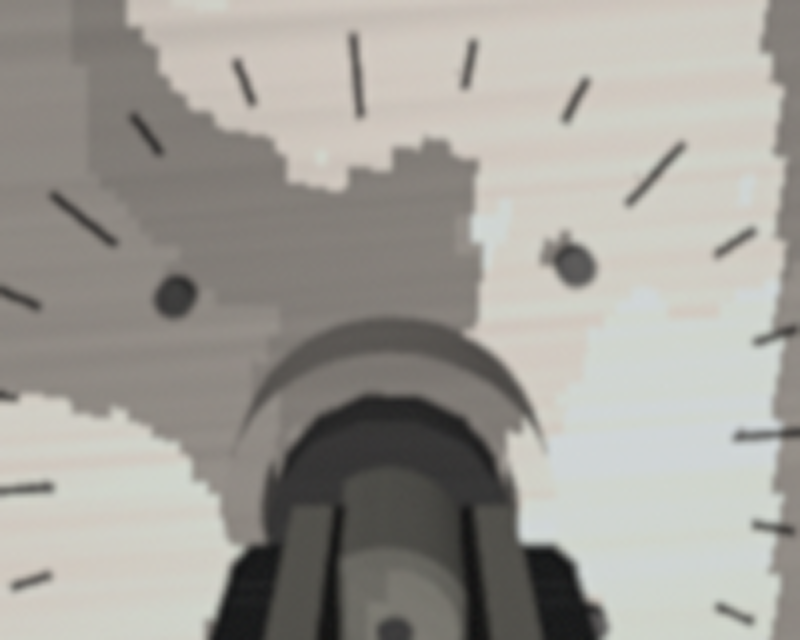

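```bash
python3 - <<'E'
from h import *
step((505.5,222.2,43),141.6)
step((506.2,220.9,43),99)
E
```

```text
from [505.2 221.9  43.4] [-1.7991e+02  1.2000e-01 -1.7569e+02] d [-0.0003  0.0003  0.0004] w [-0.0008  0.0026  0.7455]
from [505.2 221.9  43.4] [-1.7991e+02  1.2000e-01 -1.7569e+02] d [-0.0009 -0.001   0.0004] w [3.000e-04 2.900e-03 1.489e+00]
```

jog_arm(
  targets=[
    [0, 0, 0, 0, 0, 0.08, 1],
    [0, 0, 0, 0, 0, 0.19, 1],
    [0, 0, 0, 0, 0, 0.3, 1],
    [0, 0, 0, 0, 0, 0.41, 1],
    [0, 0, 0, 0, 0, 0.52, 1],
  ],
)

```text
time: 12.45
tool_pos: [506.0, 221.0, 43.4]
tcp_rot: [-180.0, 0.3, 154.2]
ft_force: [3.2, -12.5, 4.6]
finger_gap: 14.5
```

```bash
python3 - <<'E'
from h import *
print(r.sense()["finger_gap"])
step((505.5,222,43),141.6)
step((506.2,220.9,43),99)
E
```

```text
14.506849932594026
from [506.  221.   43.4] [-179.95    0.25  154.21] d [0.0008 0.0007 0.0004] w [-0.0004  0.0045  0.22  ]
from [506.  221.   43.4] [-179.95    0.25  154.21] d [-0.0003 -0.      0.0004] w [0.0014 0.0045 0.9635]
```

jog_arm(
  targets=[
    [-0.0002, -0.0006, 0, 0, 0, 0.11, 1],
    [-0.0005, -0.0008, 0, 0, 0, 0.22, 1],
    [-0.0008, -0.001, 0, 0, 0, 0.33, 1],
    [-0.001, -0.001, 0, 0, 0, 0.44, 1],
    [-0.0012, -0.001, 0, 0, 0, 0.55, 1],
  ],
)

```text
time: 12.87
tool_pos: [506.2, 219.8, 43.4]
tcp_rot: [179.9, 0.2, 122.7]
ft_force: [-1.4, -11.7, 7.8]
finger_gap: 15.1
```

```bash
python3 - <<'E'
from h import *
print(r.sense()["finger_gap"])
step((507,219.7,43),99)
E
```

```text
15.096503685693813
from [506.2 219.8  43.4] [179.95   0.21 122.69] d [-0.0005  0.0006  0.0004] w [0.0017 0.0033 0.4135]
```

jog_arm(
  targets=[
    [-0.0004, -0.0002, 0, 0, 0, 0.1, 1],
    [-0.0007, -0.0004, 0, 0, 0, 0.2, 1],
    [-0.0007, -0.0004, 0, 0, 0, 0.3, 1],
    [-0.0007, -0.0004, 0, 0, 0, 0.38, 1],
    [-0.0007, -0.0004, 0, 0, 0, 0.413, 1],
  ],
)

```text
time: 13.28
tool_pos: [505.9, 218.8, 43.4]
tcp_rot: [179.9, 0.2, 99.1]
ft_force: [-1.5, -11.7, 9.7]
finger_gap: 14.5
```

jog_arm(
  targets=[
    [0, 0, 0, 0, 0, 0, 1],
    [0, 0, 0, 0, 0, 0, 1],
  ],
)

```text
time: 13.45
tool_pos: [505.9, 218.8, 43.4]
tcp_rot: [179.9, 0.2, 99.3]
ft_force: [-0.9, -10.6, 8.8]
finger_gap: 14.4
```

```bash
python3 - <<'E'
from h import *
s=snap("wrist","o",(140,50,540,310),2)
print(r.sense()["finger_gap"])
step((507,219.7,43),99)
E
```

```text
14.430323743825031
from [505.9 218.8  43.4] [1.7991e+02 1.7000e-01 9.9330e+01] d [0.0007 0.0012 0.0004] w [0.0016 0.003  0.0057]
```

View pics/o.png

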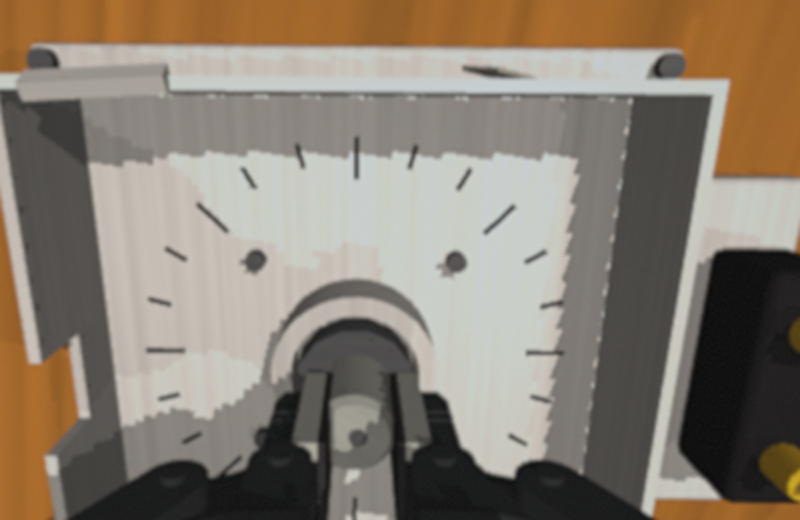

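jog_arm(
  targets=[
    [0, 0, 0, 0, 0, 0, 0.7],
    [0, 0, 0, 0, 0, 0, 0.6],
    [0, 0, 0, 0, 0, 0, 0.5],
    [0, 0, -0.01, 0, 0, 0, 0.4],
    [0, 0, -0.03, 0, 0, 0, 0.3],
  ],
)

```text
time: 13.92
tool_pos: [502.4, 220.1, 69.8]
tcp_rot: [-179.7, 0.0, 99.4]
ft_force: [-0.5, -0.2, -0.8]
finger_gap: 59.5
```

jog_arm(
  targets=[
    [0, 0, -0.035, 0, 0, 0, 0],
    [0, 0, -0.07, 0, 0, 0, 0],
    [0, 0, -0.09, 0, 0, 0, 0],
    [0, 0, -0.1, 0, 0, 0, 0],
    [0, 0, -0.1, 0, 0, 0, 0],
  ],
)

```text
time: 14.33
tool_pos: [506.4, 221.4, 175.4]
tcp_rot: [179.7, -0.1, 99.4]
ft_force: [0.1, -0.5, -0.0]
finger_gap: 85.4
```

```bash
python3 - <<'E'
from h import *
s=snap("wrist","p",(210,80,430,280),3.5)
print(r.sense()["tool_pos"])
s=snap("wrist","p2",(285,150,365,230),8)
E
```

```text
[505.29390389 220.95903867 172.81856155]
```

View pics/p.png

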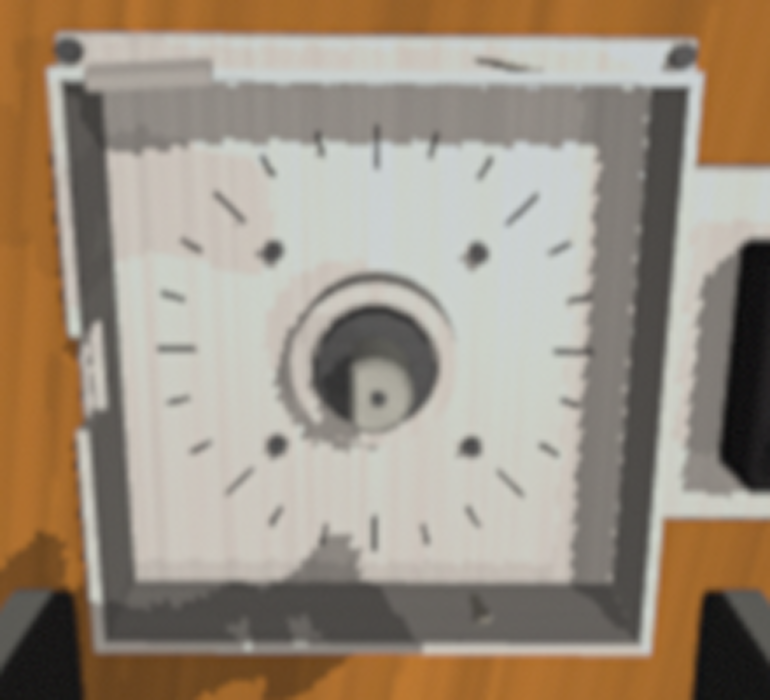

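View pics/p2.png

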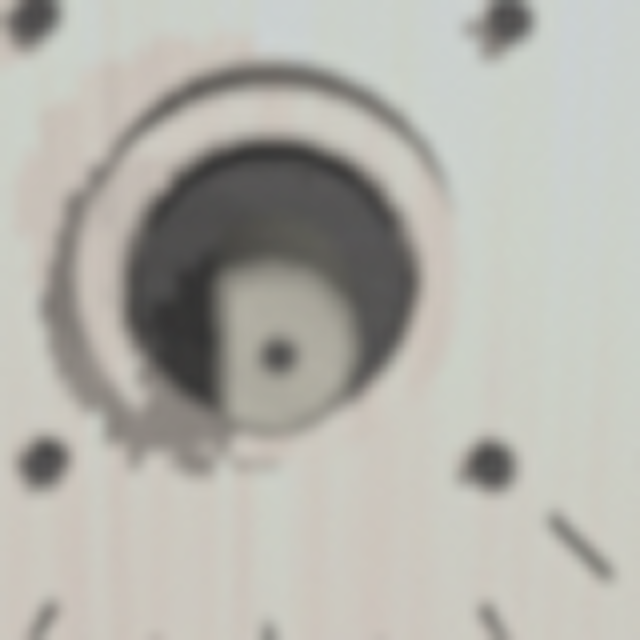

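```bash
python3 - <<'E'
from h import *
f=lambda l,o,k:[((x+.5)/k+o[0]-.5,(y+.5)/k+o[1]-.5) for x,y in l]
s=load("p"); o=(210,80)
P=ray(s,f([(177,349),(573,351.5),(377,146),(374,533)],o,3.5),10);print(P.round(1))
an=lambda d:np.degrees(np.arctan2(d[1],d[0]))
print(an(P[1]-P[0]),an(P[2]-P[3])-90,P.mean(0))
s=load("p2");o=(285,150)
P=ray(s,f([(216,290),(220,400)],o,8),62);print("flat",an(P[0]-P[1])-90)
print("dot",ray(s,f([(279,354)],o,8),62), "shoulder", )
E
```

```text
[[444.9 210.1  10. ]
 [563.6 228.8  10. ]
 [495.1 279.   10. ]
 [513.5 159.9  10. ]]
8.920231272939047 8.758070292770313 [504.27744711 219.44766518  10.        ]
flat 10.900390141339187
dot [[505.15151485 219.81939715  62.        ]] shoulder
```

```bash
python3 - <<'E'
from h import *
step((490,-136,150),147.4)
E
```

```text
from [504.3 220.6 171. ] [-179.96    0.     99.36] d [-0.3495 -0.072   0.021 ] w [-7.000e-04 -3.000e-04 -8.384e-01]
```

jog_arm(
  targets=[
    [-0.03, -0.006, 0, 0, 0, -0.1, 0],
    [-0.07, -0.014, 0, 0, 0, -0.2, 0],
    [-0.11, -0.023, 0, 0, 0, -0.3, 0],
    [-0.15, -0.031, 0, 0, 0, -0.4, 0],
    [-0.19, -0.039, 0, 0, 0, -0.5, 0],
  ],
)

```text
time: 14.85
tool_pos: [495.0, 25.4, 168.9]
tcp_rot: [-179.8, -0.2, 128.3]
ft_force: [0.6, -0.4, -0.0]
finger_gap: 85.2
```

```bash
python3 - <<'E'
from h import *
step((490,-136,150),147.4)
E
```

```text
from [495.   25.4 168.9] [-1.7981e+02 -1.7000e-01  1.2833e+02] d [-0.1236 -0.1039  0.0189] w [-0.0028 -0.0035 -0.3328]
```

jog_arm(
  targets=[
    [-0.03, -0.025, 0.004, 0, 0, -0.08, 0],
    [-0.06, -0.05, 0.008, 0, 0, -0.16, 0],
    [-0.09, -0.076, 0.012, 0, 0, -0.24, 0],
    [-0.112, -0.094, 0.016, 0, 0, -0.3, 0],
    [-0.122, -0.103, 0.019, 0, 0, -0.333, 0],
  ],
)

```text
time: 15.27
tool_pos: [488.9, -135.8, 149.6]
tcp_rot: [-179.9, -0.2, 147.1]
ft_force: [0.4, -0.1, 0.1]
finger_gap: 85.7
```

jog_arm(
  targets=[
    [0, 0, 0, 0, 0, 0, 0],
    [0, 0, 0, 0, 0, 0, 0],
    [0, 0, 0, 0, 0, 0, 0],
  ],
)

```text
time: 15.52
tool_pos: [490.2, -131.7, 151.3]
tcp_rot: [-180.0, -0.2, 147.0]
ft_force: [-0.6, 0.5, 0.1]
finger_gap: 85.6
```

```bash
python3 - <<'E'
from h import *
s=snap("wrist","q",(240,110,440,260),4)
print(r.sense()["tool_pos"],r.sense()["tcp_rot"])
E
```

```text
[ 490.56777095 -131.52452492  151.76924019] [-1.79997490e+02 -1.10020756e-01  1.47081664e+02]
```

View pics/q.png

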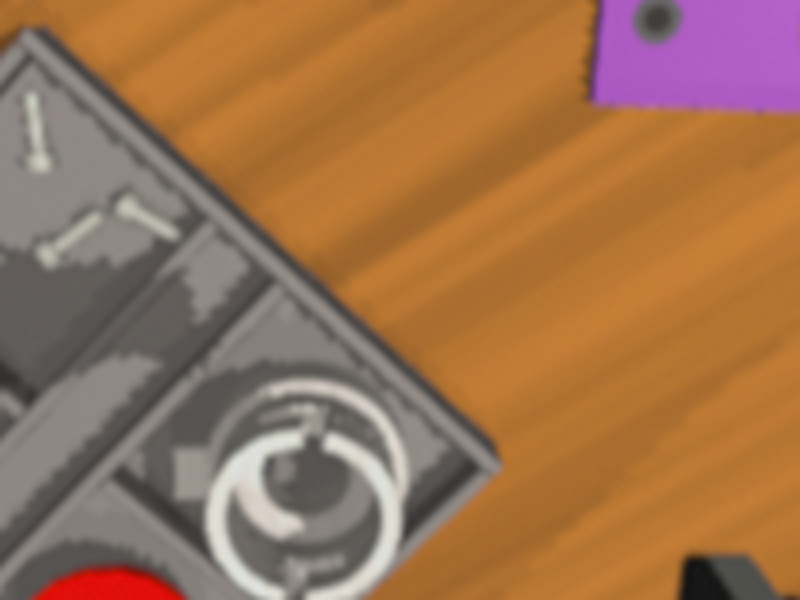

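```bash
python3 - <<'E'
from h import *
f=lambda l,o,k:[((x+.5)/k+o[0]-.5,(y+.5)/k+o[1]-.5) for x,y in l]
s=load("q"); o=(240,110)
im=s["im"][110:275,240:440]; 
P=ray(s,f([(206,515),(402,512),(308,428),(300,603)],o,4),46)[:,:2];print(P.round(1))
c=(P[0]+P[1])/2;c2=(P[2]+P[3])/2;print(c,c2)
L=ray(s,f([(175,475)],o,4),18)[0,:2]; 
for cc in (c,c2,(c+c2)/2):
  d=L-cc;print(np.linalg.norm(d),np.degrees(np.arctan2(d[1],d[0]))%360-180)
S=ray(s,f([(314,432),(297,590)],o,4),46)[:,:2]; d=S[0]-S[1];print("slots",S,np.degrees(np.arctan2(d[1],d[0])),S.mean(0))
# circle fit of white ring mask
s2=s["im"].astype(int); 
cv2.imwrite("pics/q2.png",cv2.resize(s["im"][200:290,270:360],None,fx=8,fy=8,interpolation=cv2.INTER_CUBIC))
E
```

```text
[[ 510.7 -176.5]
 [ 534.3 -138.8]
 [ 505.6 -145.6]
 [ 541.  -170.9]]
[ 522.47136941 -157.66080593] [ 523.29829272 -158.21754002]
32.786466133900106 61.30928718778506
32.71014218299779 59.57023027060674
32.74453302213765 60.440772078506086
slots [[ 507.14386002 -144.95310815]
 [ 537.77989474 -169.61765997]] 141.1630483345952 [ 522.46187738 -157.28538406]
```

View pics/q2.png

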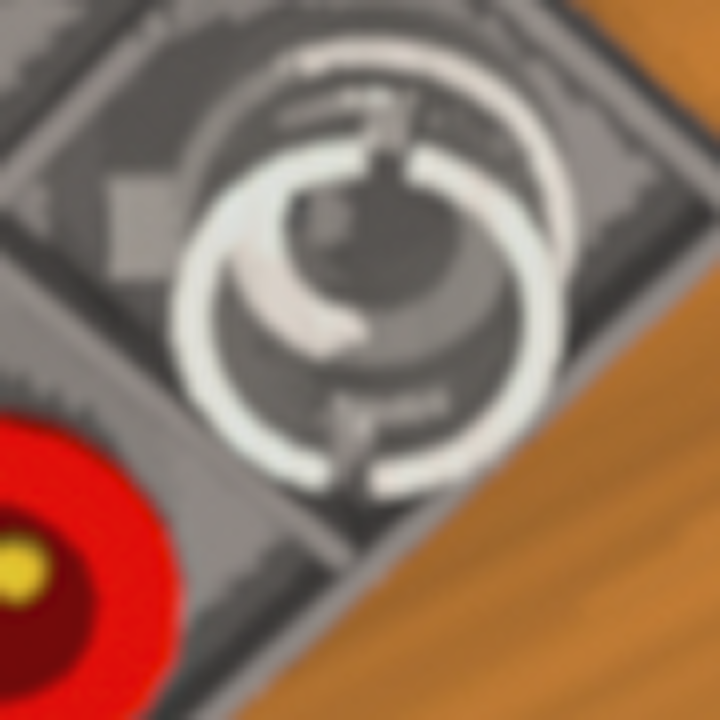

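```bash
python3 - <<'E'
from h import *
f=lambda l,o,k:[((x+.5)/k+o[0]-.5,(y+.5)/k+o[1]-.5) for x,y in l]
s=load("q"); o=(270,200)
an=lambda d:np.degrees(np.arctan2(d[1],d[0]))
S=ray(s,f([(388,160),(353,478),(170,318),(567,316)],o,8),46)[:,:2]; print("slots",S,an(S[0]-S[1])-90,S[:2].mean(0),S[2:].mean(0))
c=S.mean(0)
L=ray(s,f([(113,180),(113,275),(165,178),(168,275)],o,8),18)[:,:2];print(L.round(1))
print(an(L[2]-L[0]),an(L[3]-L[1]),an(L[0]-L[1])-90, an(c-L[:2].mean(0)),np.linalg.norm(c-L[:2].mean(0)))
step((c[0],c[1],25),150)
E
```

```text
slots [[ 508.65911673 -146.00685246]
 [ 539.57669795 -171.00741609]
 [ 511.28027361 -177.31002236]
 [ 535.64062783 -139.29329505]] 51.04031549618432 [ 524.11790734 -158.50713428] [ 523.46045072 -158.30165871]
[[ 501.3 -182.3]
 [ 511.9 -189.6]
 [ 504.6 -176.7]
 [ 515.6 -183.8]]
59.390275463448866 57.02750518104574 55.00844255959245 58.037271297370644 32.467766279377976
from [ 490.6 -131.5  151.8] [-1.8000e+02 -1.1000e-01  1.4708e+02] d [-0.0427 -0.0045  0.1267] w [ 0.     -0.0019 -0.0509]
```

jog_arm(
  targets=[
    [-0.02, -0.002, 0.01, 0, 0, -0.016, 0],
    [-0.04, -0.004, 0.03, 0, 0, -0.016, 0],
    [-0.0423, -0.0045, 0.05, 0, 0, -0.016, 0],
    [-0.0423, -0.0045, 0.065, 0, 0, -0.016, 0],
    [-0.0423, -0.0045, 0.07, 0, 0, -0.016, 0],
  ],
)

```text
time: 15.98
tool_pos: [522.7, -157.6, 79.7]
tcp_rot: [-180.0, -0.3, 148.1]
ft_force: [-0.7, 0.6, -0.2]
finger_gap: 85.3
```

jog_arm(
  targets=[
    [0, 0, 0, 0, 0, 0, 0],
    [0, 0, 0, 0, 0, 0, 0],
    [0, 0, 0, 0, 0, 0, 0],
  ],
)

```text
time: 16.23
tool_pos: [525.0, -159.3, 84.2]
tcp_rot: [180.0, 0.1, 148.0]
ft_force: [-0.2, 0.6, -0.4]
finger_gap: 85.5
```

```bash
python3 - <<'E'
from h import *
s=snap("wrist","t",(220,130,420,280),4)
step((523.7,-158.4,23),148)
E
```

```text
from [ 525.1 -159.5   84.4] [1.7998e+02 1.4000e-01 1.4802e+02] d [0.0019 0.0002 0.0614] w [0.0004 0.0025 0.0004]
```

View pics/t.png

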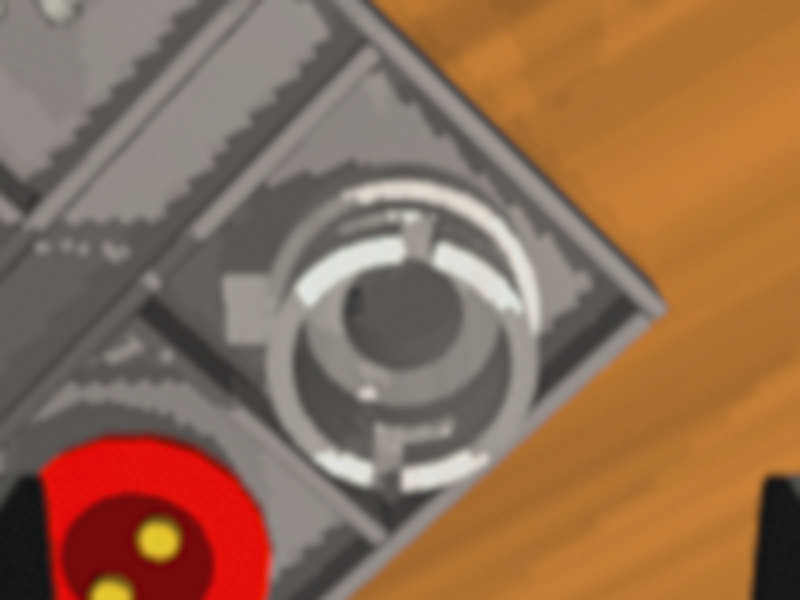

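```bash
python3 - <<'E'
from h import *
f=lambda l,o,k:[((x+.5)/k+o[0]-.5,(y+.5)/k+o[1]-.5) for x,y in l]
s=load("t"); o=(220,130)
an=lambda d:np.degrees(np.arctan2(d[1],d[0]))
S=ray(s,f([(268,365),(539,363),(408,236),(397,492)],o,4),46)[:,:2]; c=(S[0]+S[1])/2;c2=(S[2]+S[3])/2;print(c,c2,np.linalg.norm(S[0]-S[1]),np.linalg.norm(S[2]-S[3]))
L=ray(s,f([(224,277),(234,344)],o,4),18)[:,:2]
for k in (c,c2): print(an(k-L.mean(0)),np.linalg.norm(k-L.mean(0)))
print(an(L[0]-L[1])-90)
E
```

```text
[ 523.40409443 -158.05969607] [ 523.94626354 -158.62079024] 44.179058794273054 44.8864498477481
59.121151780615946 32.336170345730096
57.778220699499485 32.14169160483653
63.65776301776455
```

jog_arm(
  targets=[
    [0.0012, 0, 0.015, 0, 0, 0, 0],
    [0.0012, 0, 0.032, 0, 0, 0, 0.1],
    [0.0012, 0, 0.046, 0, 0, 0, 0.2],
    [0.0012, 0, 0.054, 0, 0, 0, 0.2],
    [0.0012, 0, 0.059, 0, 0, 0, 0.2],
  ],
)

```text
time: 16.7
tool_pos: [523.0, -158.8, 23.5]
tcp_rot: [-180.0, -0.0, 148.0]
ft_force: [-0.6, -0.7, 0.3]
finger_gap: 68.4
```

jog_arm(
  targets=[
    [0, 0, 0, 0, 0, 0, 0.2],
    [0, 0, 0, 0, 0, 0, 0.25],
    [0, 0, 0, 0, 0, 0, 0.3],
  ],
)

```text
time: 16.95
tool_pos: [523.9, -159.3, 24.9]
tcp_rot: [180.0, 0.1, 148.0]
ft_force: [0.2, 0.3, 0.8]
finger_gap: 59.6
```

```bash
python3 - <<'E'
from h import *
step((523.7,-158.4,23),148)
E
```

```text
from [ 523.9 -159.3   24.9] [1.7998e+02 1.0000e-01 1.4799e+02] d [0.0007 0.0006 0.0019] w [ 0.0003  0.0018 -0.0002]
```

jog_arm(
  targets=[
    [0.0005, 0.0005, 0.0005, 0, 0, 0, 0.4],
    [0.0005, 0.0005, 0.0005, 0, 0, 0, 0.45],
    [0.0005, 0.0005, 0.0005, 0, 0, 0, 0.5],
    [0.0005, 0.0005, 0.0005, 0, 0, 0, 0.6],
    [0.0005, 0.0005, 0.0005, 0, 0, 0, 1],
  ],
  newtons=50,
)

```text
time: 17.37
tool_pos: [523.3, -158.4, 24.3]
tcp_rot: [180.0, 0.0, 148.0]
ft_force: [-1.6, 0.3, 6.3]
finger_gap: 42.5
```

jog_arm(
  targets=[
    [0, 0, 0, 0, 0, 0, 1],
    [0, 0, 0, 0, 0, 0, 1],
  ],
)

```text
time: 17.53
tool_pos: [523.4, -158.4, 24.3]
tcp_rot: [180.0, 0.1, 148.0]
ft_force: [-2.9, -0.0, 6.1]
finger_gap: 42.9
```

```bash
python3 - <<'E'
from h import *
step((523.7,-158.4,23),148);print(r.sense()["finger_gap"])
snap("wrist","u",(170,60,470,310),2.5)
E
```

```text
from [ 523.4 -158.4   24.3] [1.7999e+02 5.0000e-02 1.4800e+02] d [-0.0003  0.0002  0.0013] w [ 0.0001  0.0009 -0.    ]
42.87680158658068
```

View pics/u.png

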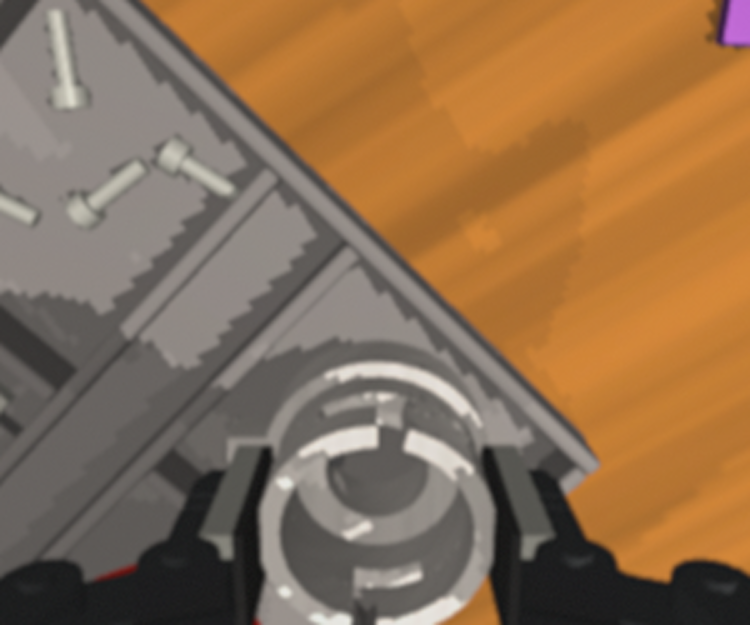

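jog_arm(
  targets=[
    [0, 0, -0.008, 0, 0, 0, 1],
    [0, 0, -0.025, 0, 0, 0, 1],
    [0, 0, -0.055, 0, 0, 0, 1],
    [0, 0, -0.09, 0, 0, 0, 1],
    [0, 0, -0.11, 0, 0, 0, 1],
  ],
  newtons=70,
)

```text
time: 18.0
tool_pos: [523.9, -158.6, 137.2]
tcp_rot: [180.0, 0.2, 148.0]
ft_force: [1.9, 0.4, -0.1]
finger_gap: 42.3
```

```bash
python3 - <<'E'
from h import *
step((504.6,219.6,135),98.4);print(r.sense()["finger_gap"])
snap("wrist","v",(170,60,470,310),2.5)
E
```

```text
from [ 523.9 -158.6  137.2] [179.97   0.19 148.  ] d [0.2168 0.3105 0.0017] w [0.0019 0.0028 0.8657]
42.29646463244089
```

View pics/v.png

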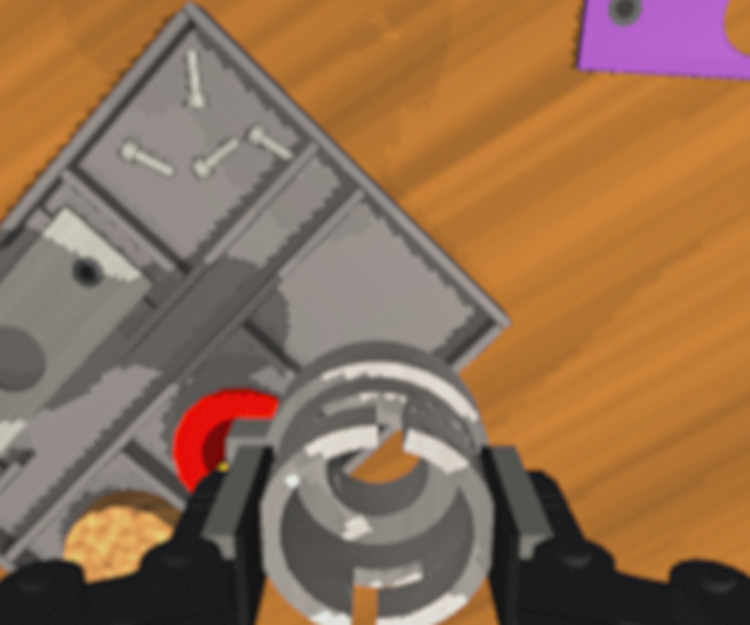

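```bash
python3 - <<'E'
from h import *
f=lambda l,o,k:[((x+.5)/k+o[0]-.5,(y+.5)/k+o[1]-.5) for x,y in l]
s=load("v"); o=(170,60); t=np.array([523.9,-158.6,137.2]); R=rot([180,0,148])
for n,p,z,rad in (("collar",(378,341),-4.3,25),("ring",(378,427),21.7,22)):
    P=ray(s,f([p],o,2.5),t[2]+z)[0]; d=R.T@(P-t); print(n,d, "centre x", d[0]+rad, d[0]-rad)
P=ray(s,f([(262,520),(494,520)],o,2.5),t[2]+21.7);print((P-t)@R)
q=ray(s,f([(228,423),(228,447)],o,2.5),t[2]-20.3+14);print("lug",(q-t)@R)
P=ray(s,f([(391,440),(366,605)],o,2.5),t[2]+21.7);print("slots",(P-t)@R)
E
```

```text
collar [29.09696891  0.39515194  4.3       ] centre x 54.09696890933991 4.096968909339907
ring [ 21.24291683   0.33415401 -21.7       ] centre x 43.24291683200494 -0.7570831679950665
[[  2.68438    -20.98701287 -21.7       ]
 [  2.67243589  21.6887201  -21.7       ]]
lug [[  9.86331385 -32.11598257   6.3       ]
 [  4.16551251 -32.44861302   6.3       ]]
slots [[ 18.73602084   2.64543543 -21.7       ]
 [-15.68570221  -1.93261625 -21.7       ]]
```

jog_arm(
  targets=[
    [0.015, 0.021, 0, 0, 0, 0.08, 1],
    [0.037, 0.053, 0, 0, 0, 0.16, 1],
    [0.059, 0.085, 0, 0, 0, 0.25, 1],
    [0.081, 0.117, 0, 0, 0, 0.34, 1],
    [0.103, 0.148, 0, 0, 0, 0.43, 1],
  ],
)

```text
time: 18.47
tool_pos: [513.5, 23.5, 133.4]
tcp_rot: [180.0, -0.0, 123.1]
ft_force: [0.4, 0.5, -2.2]
finger_gap: 41.7
```

```bash
python3 - <<'E'
from h import *
step((504.6,219.6,135),98.4);print(r.sense()["finger_gap"])
E
```

```text
from [513.5  23.5 133.4] [179.99  -0.   123.06] d [ 0.1692  0.0996 -0.0016] w [ 2.000e-04 -1.000e-04  4.305e-01]
41.727724206964076
```

jog_arm(
  targets=[
    [0.034, 0.02, 0, 0, 0, 0.09, 1],
    [0.067, 0.039, 0, 0, 0, 0.18, 1],
    [0.1, 0.059, 0, 0, 0, 0.27, 1],
    [0.13, 0.077, 0, 0, 0, 0.36, 1],
    [0.152, 0.09, 0, 0, 0, 0.42, 1],
  ],
)

```text
time: 18.88
tool_pos: [504.8, 201.3, 133.4]
tcp_rot: [180.0, -0.0, 99.1]
ft_force: [1.1, -0.1, -2.1]
finger_gap: 42.0
```

jog_arm(
  targets=[
    [0.0125, 0.008, 0, 0, 0, 0.01, 1],
    [0.0165, 0.0101, 0, 0, 0, 0.01, 1],
    [0.0165, 0.0101, 0, 0, 0, 0.01, 1],
    [0.0165, 0.0101, 0, 0, 0, 0.01, 1],
    [0.0165, 0.0101, 0, 0, 0, 0.01, 1],
  ],
)

```text
time: 19.3
tool_pos: [512.8, 215.1, 133.1]
tcp_rot: [-180.0, 0.0, 98.7]
ft_force: [-0.7, -0.8, -1.4]
finger_gap: 42.2
```

```bash
python3 - <<'E'
from h import *
snap("wrist","w",(140,40,540,320),2)
step((504.6,219.6,135),98.4);print(r.sense()["finger_gap"])
snap("scene","ws",(310,110,430,210),6)
E
```

```text
from [512.8 215.  133.1] [-1.7997e+02  2.0000e-02  9.8660e+01] d [ 0.0058 -0.0074 -0.0019] w [-0.0005  0.0004  0.0046]
41.89242571918032
```

View pics/w.png

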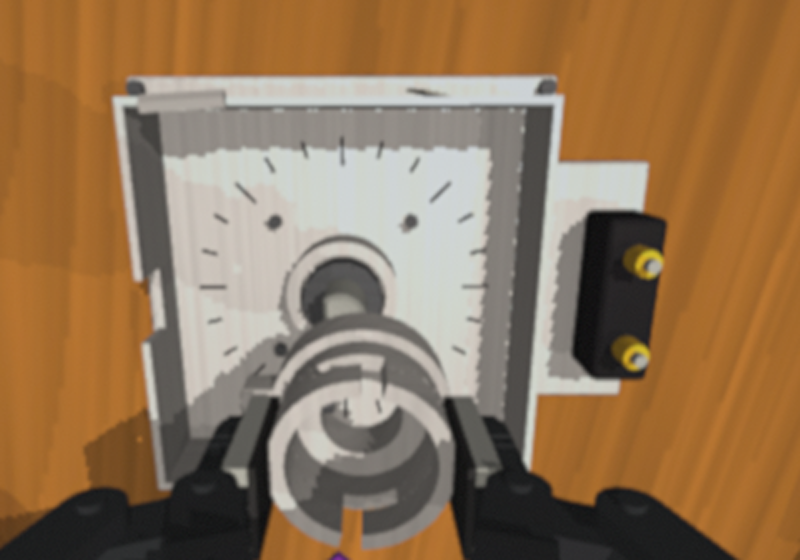

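View pics/ws.png

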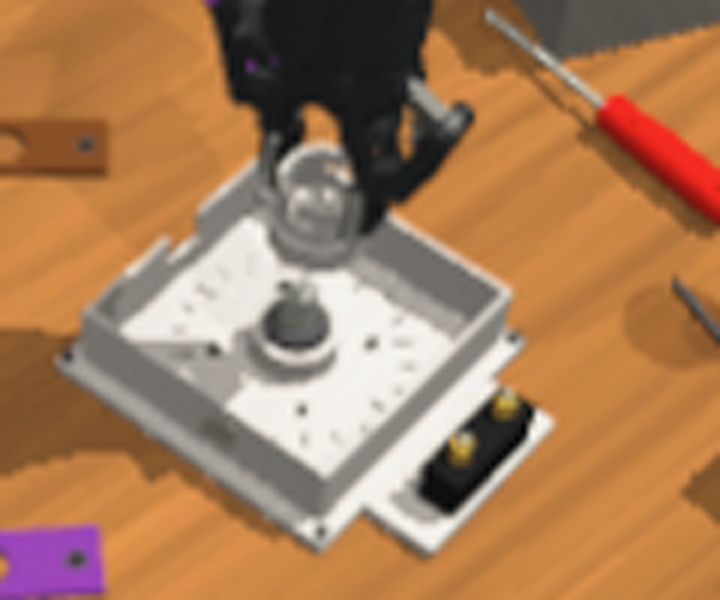

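```bash
python3 - <<'E'
from h import *
snap("wrist","w2",(250,180,390,325),5)
E
```

```text
(no output)
```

View pics/w2.png

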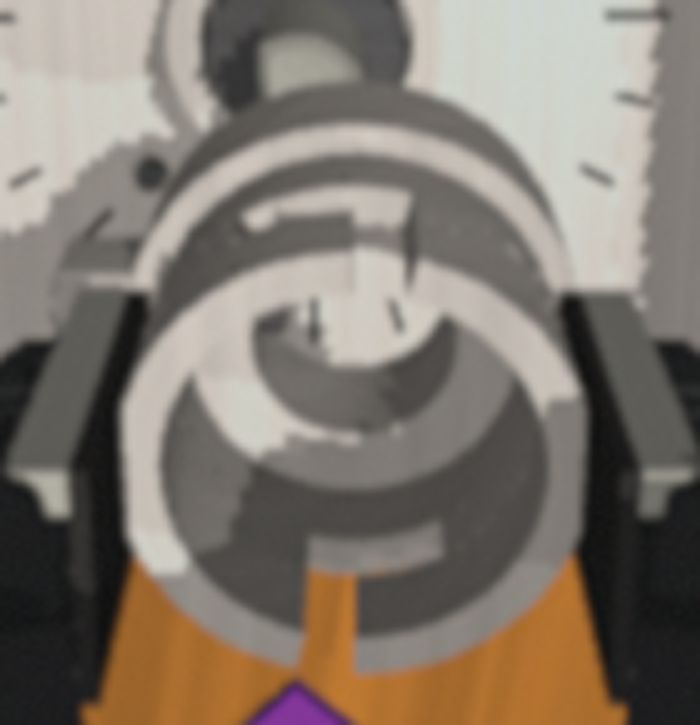

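```bash
python3 - <<'E'
from h import *
f=lambda l,o,k:[((x+.5)/k+o[0]-.5,(y+.5)/k+o[1]-.5) for x,y in l]
s=load("w2"); o=(250,180); t=np.array([512.8,215.0,133.1]); R=rot([180,0,98.66])
pt=lambda p,z: (ray(s,f([p],o,5),t[2]+z)[0]-t)@R
print("collar bottom",pt((355,84),-20.3)[0]-25,"collar top",pt((355,124),-4.3)[0]-25,"ring near",pt((355,250),21.7)[0]-22,"ring far",pt((355,672),21.7)[0]+22)
print("ring sides",pt((120,440),21.7),pt((588,440),21.7))
print("slots",pt((382,262),21.7),pt((330,655),21.7))
print("lug near-outer top corner",pt((62,268),-6.3),pt((140,266),-6.3),"bottom",pt((74,240),-18.3),pt((140,238),-18.3))
print("bore", pt((252,335),-4.3),pt((458,330),-4.3))
E
```

```text
collar bottom -0.7944515177677829 collar top -0.25160899765796074 ring near -0.24179873487361547 ring far -0.5155499672460877
ring sides [  2.84270311 -21.24727183 -21.7       ] [  2.83321791  21.80441203 -21.7       ]
slots [ 20.6075224    2.75389963 -21.7       ] [-20.56607202  -2.03751753 -21.7       ]
lug near-outer top corner [  7.52869972 -31.5285731    6.3       ] [  7.76252528 -23.02060869   6.3       ] bottom [  5.72798262 -32.46130713  18.3       ] [  5.97838385 -24.73017983  18.3       ]
bore [  0.47210132 -10.83433932   4.3       ] [ 1.06886609 11.62872861  4.3       ]
```

```bash
python3 - <<'E'
from h import *
step((504.5,219.8,95),98.9)
E
```

```text
from [513.  215.2 133.3] [-1.800e+02  1.000e-02  9.865e+01] d [ 0.0058 -0.0077  0.0383] w [-0.0001  0.0001 -0.0044]
```

jog_arm(
  targets=[
    [0.003, -0.004, 0, 0, 0, -0.0044, 1],
    [0.0055, -0.0075, 0.008, 0, 0, -0.0044, 1],
    [0.0058, -0.0077, 0.02, 0, 0, -0.0044, 1],
    [0.0058, -0.0077, 0.03, 0, 0, -0.0044, 1],
    [0.0058, -0.0077, 0.036, 0, 0, -0.0044, 1],
  ],
)

```text
time: 19.87
tool_pos: [503.0, 220.4, 94.6]
tcp_rot: [-179.8, 0.0, 99.0]
ft_force: [-0.9, -0.1, -0.9]
finger_gap: 41.8
```

jog_arm(
  targets=[
    [0, 0, 0.001, 0, 0, 0, 1],
    [0, 0, 0.001, 0, 0, 0, 1],
    [0, 0, 0.001, 0, 0, 0, 1],
  ],
)

```text
time: 20.12
tool_pos: [504.5, 220.8, 96.2]
tcp_rot: [-180.0, 0.0, 99.0]
ft_force: [-0.6, 0.4, -0.7]
finger_gap: 41.7
```

```bash
python3 - <<'E'
from h import *
snap("wrist","x",(230,140,410,320),4)
step((504.5,219.8,95),98.9)
E
```

```text
from [504.8 220.9  96.6] [ 1.7996e+02 -1.0000e-02  9.8970e+01] d [-0.001  -0.0005  0.0016] w [ 0.0006 -0.0001  0.0012]
```

View pics/x.png

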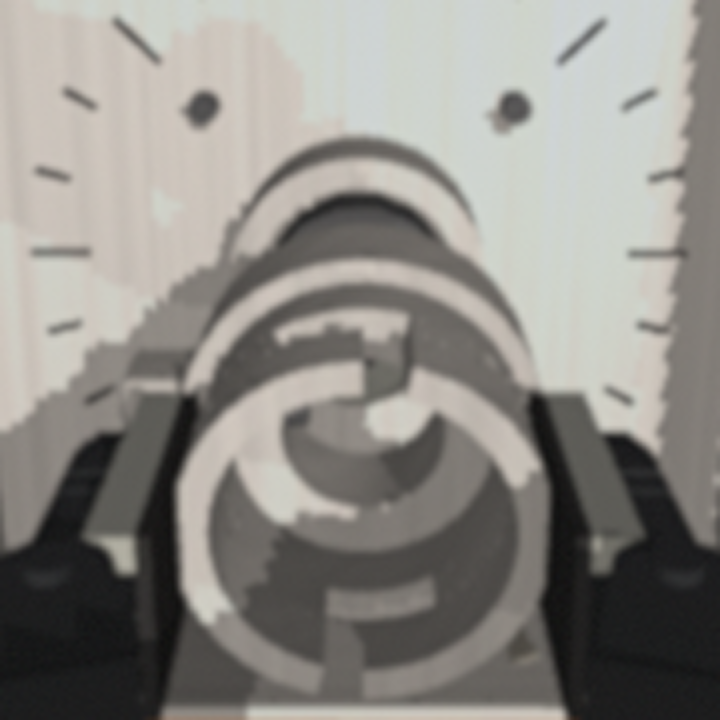

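```bash
python3 - <<'E'
from h import *
f=lambda l,o,k:[((x+.5)/k+o[0]-.5,(y+.5)/k+o[1]-.5) for x,y in l]
s=load("x"); o=(230,140); t=np.array([504.65,220.85,96.4]); R=rot([180,0,98.97])
pt=lambda p,z: (ray(s,f([p],o,4),z)[0]-t)@R
tz=t[2]
print("collar bottom",pt((360,214),tz-20.3)[0]-25,"collar top",pt((360,258),tz-4.3)[0]-25,"ring near",pt((362,362),tz+21.7)[0]-22,"far",pt((362,700),tz+21.7)[0]+22)
print("collar sides",pt((186,372),tz-4.3)[1],pt((534,372),tz-4.3)[1],"ring sides",pt((177,500),tz+21.7)[1],pt((551,495),tz+21.7)[1])
print("shoulder near",pt((360,195),36)[0]-17)
print("ticks", pt((60,252),10),pt((658,254),10))
P=ray(s,f([(60,252),(658,254)],o,4),10);print("axis y-mid world",P.mean(0))
print("screws",pt((203,107),10),pt((513,107),10))
E
```

```text
collar bottom 1.1809250342664264 collar top -0.07553124673752265 ring near -0.4466051706172003 far -0.725830709239613
collar sides -23.711284559735688 22.95900612339333 ring sides -21.263138841540936 21.479159412486414
shoulder near 0.8645588755500384
ticks [ -1.31452828 -61.16886398  86.4       ] [-1.73158136 59.77826421 86.4       ]
axis y-mid world [504.20067414 219.23716269  10.        ]
screws [ 28.44258036 -31.11362498  86.4       ] [28.45245208 29.32515808 86.4       ]
```

jog_arm(
  targets=[
    [-0.0006, -0.0002, 0.004, 0, 0, 0, 1],
    [-0.0006, -0.0002, 0.008, 0, 0, 0, 1],
    [-0.0006, -0.0002, 0.011, 0, 0, 0, 1],
    [-0.0006, -0.0002, 0.013, 0, 0, 0, 1],
    [-0.0006, -0.0002, 0.013, 0, 0, 0, 1],
  ],
)

```text
time: 20.58
tool_pos: [503.8, 220.0, 82.5]
tcp_rot: [-179.9, 0.0, 99.0]
ft_force: [-0.2, 0.1, -1.9]
finger_gap: 42.1
```

jog_arm(
  targets=[
    [0, 0, 0.001, 0, 0, 0, 1],
    [0, 0, 0.002, 0, 0, 0, 1],
    [0, 0, 0.003, 0, 0, 0, 1],
    [0, 0, 0.004, 0, 0, 0, 1],
  ],
)

```text
time: 20.92
tool_pos: [504.4, 220.2, 79.3]
tcp_rot: [180.0, -0.0, 99.0]
ft_force: [0.3, 0.3, -0.4]
finger_gap: 42.0
```

jog_arm(
  targets=[
    [0, 0, 0.001, 0, 0, 0, 1],
    [0, 0, 0.002, 0, 0, 0, 1],
    [0, 0, 0.003, 0, 0, 0, 1],
    [0, 0, 0.004, 0, 0, 0, 1],
  ],
)

```text
time: 21.25
tool_pos: [504.3, 220.2, 75.2]
tcp_rot: [-180.0, -0.0, 99.0]
ft_force: [-0.6, -0.2, -1.5]
finger_gap: 41.8
```

jog_arm(
  targets=[
    [0, 0, 0.001, 0, 0, 0, 1],
    [0, 0, 0.002, 0, 0, 0, 1],
    [0, 0, 0.003, 0, 0, 0, 1],
    [0, 0, 0.004, 0, 0, 0, 1],
  ],
)

```text
time: 21.58
tool_pos: [504.3, 220.1, 71.2]
tcp_rot: [-180.0, 0.0, 99.0]
ft_force: [-1.2, 0.1, -1.2]
finger_gap: 42.2
```

jog_arm(
  targets=[
    [0, 0, 0.001, 0, 0, 0, 1],
    [0, 0, 0.002, 0, 0, 0, 1],
    [0, 0, 0.003, 0, 0, 0, 1],
    [0, 0, 0.004, 0, 0, 0, 1],
  ],
)

```text
time: 21.92
tool_pos: [504.3, 220.2, 67.2]
tcp_rot: [180.0, 0.0, 99.0]
ft_force: [-0.3, -0.4, -2.1]
finger_gap: 42.3
```

```bash
python3 - <<'E'
from h import *
snap("wrist","y",(200,100,440,320),3)
q=r.sense();print(q["ft_force"],q["wrist_torque"],q["tool_pos"])
E
```

```text
[ 0.36670103  0.65496666 -0.86766976] [-0.0481921   0.02896508 -0.02206725] [504.17212355 220.12212929  66.92963948]
```

View pics/y.png

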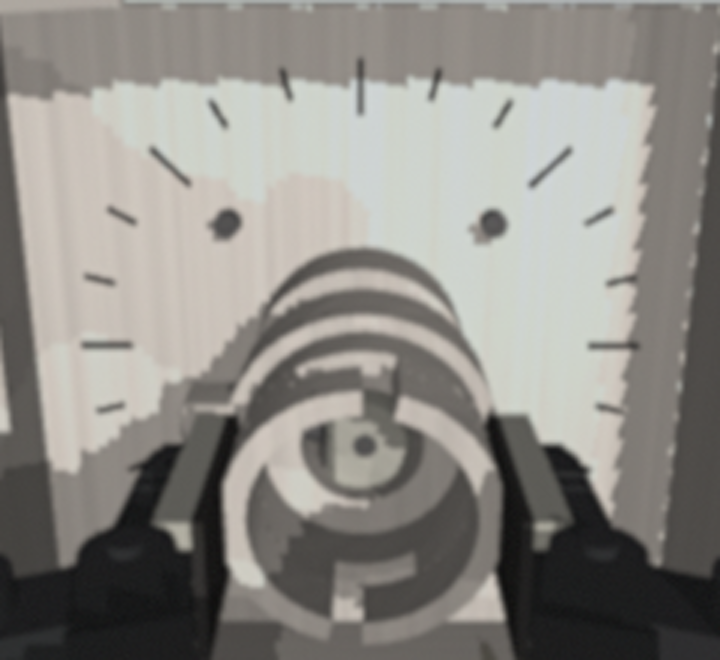

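jog_arm(
  targets=[
    [0, 0, 0.0015, 0, 0, 0, 1],
    [0, 0, 0.003, 0, 0, 0, 1],
    [0, 0, 0.0045, 0, 0, 0, 1],
    [0, 0, 0.006, 0, 0, 0, 1],
  ],
)

```text
time: 22.3
tool_pos: [504.3, 220.2, 61.1]
tcp_rot: [-180.0, -0.0, 99.0]
ft_force: [0.5, 0.0, -0.9]
finger_gap: 42.2
```

jog_arm(
  targets=[
    [0, 0, 0.001, 0, 0, 0, 1],
    [0, 0, 0.002, 0, 0, 0, 1],
    [0, 0, 0.003, 0, 0, 0, 1],
    [0, 0, 0.0035, 0, 0, 0, 1],
    [0, 0, 0.0035, 0, 0, 0, 1],
  ],
)

```text
time: 22.72
tool_pos: [504.2, 220.2, 57.6]
tcp_rot: [-180.0, 0.0, 99.0]
ft_force: [-0.6, -0.2, -2.5]
finger_gap: 41.6
```

jog_arm(
  targets=[
    [0, 0, 0.0005, 0, 0, 0, 1],
    [0, 0, 0.001, 0, 0, 0, 1],
    [0, 0, 0.0015, 0, 0, 0, 1],
    [0, 0, 0.0015, 0, 0, 0, 1],
  ],
)

```text
time: 23.05
tool_pos: [504.4, 220.2, 56.4]
tcp_rot: [180.0, -0.0, 99.0]
ft_force: [-1.0, 0.0, 0.9]
finger_gap: 42.2
```

jog_arm(
  targets=[
    [0, 0, 0.0003, 0, 0, 0, 1],
    [0, 0, 0.0006, 0, 0, 0, 1],
    [0, 0, 0.0006, 0, 0, 0, 1],
  ],
)

```text
time: 23.3
tool_pos: [504.4, 220.2, 56.4]
tcp_rot: [180.0, -0.0, 99.0]
ft_force: [-3.4, -0.9, 6.5]
finger_gap: 41.9
```

jog_arm(
  targets=[
    [0, 0, 0.0003, 0, 0, 0, 1],
    [0, 0, 0.0003, 0, 0, 0, 1],
    [0, 0, 0.0003, 0, 0, 0, 1],
  ],
)

```text
time: 23.55
tool_pos: [504.5, 220.3, 56.4]
tcp_rot: [180.0, -0.0, 99.0]
ft_force: [-4.2, -1.0, 8.0]
finger_gap: 42.2
```

```bash
python3 - <<'E'
from h import *
snap("wrist","z",(200,100,440,320),3)
snap("scene","zs",(310,110,430,210),6)
snap("top","zt",(225,160,445,250),3.5)
q=r.sense();print(q["ft_force"],q["wrist_torque"],q["tool_pos"],q["tcp_rot"],q["time"])
E
```

```text
[-5.0583064  -1.91971474  9.00186118] [-0.34345362  0.91958213  0.03329583] [504.46703423 220.27333272  56.40543173] [ 1.79982437e+02 -2.52282910e-03  9.89774863e+01] 23.7
```

View pics/z.png

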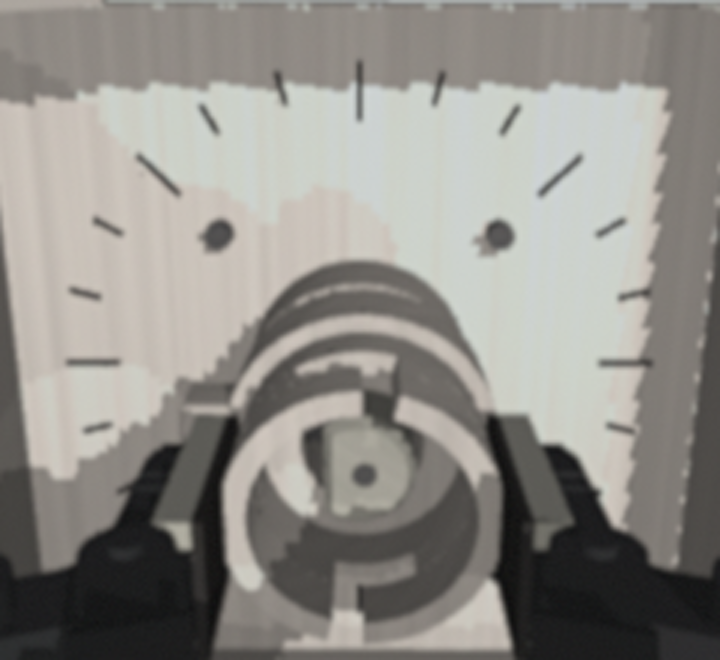

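View pics/zs.png

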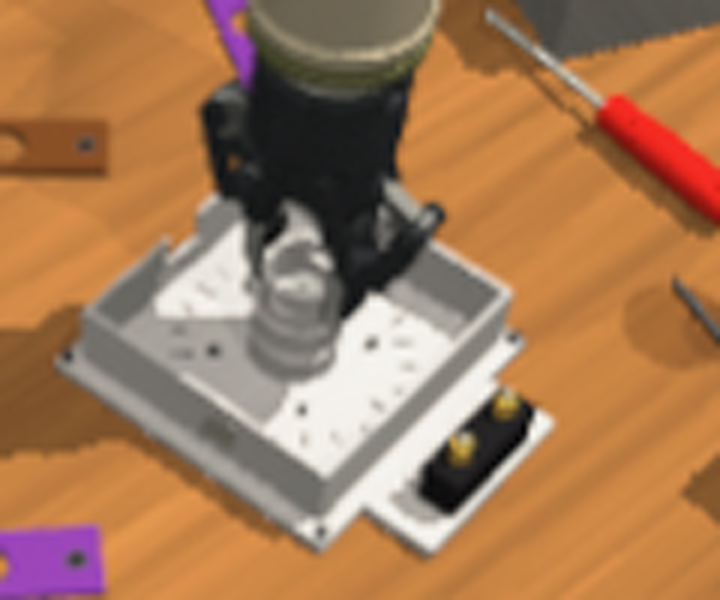

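View pics/zt.png

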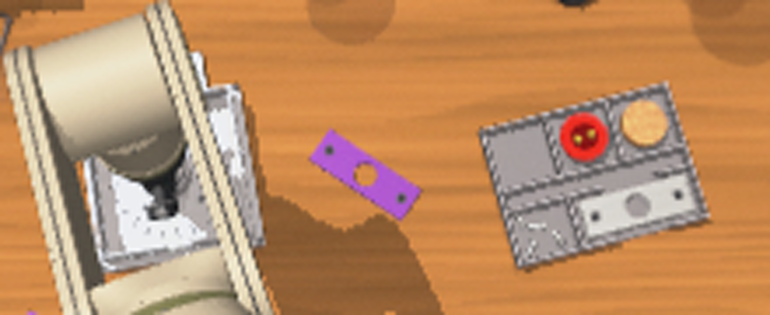

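```bash
python3 -c "
from bench import r
print(r.hand_in())"
```

```text
the job is handed in; nothing more can be done
None
```

The changeover is done and handed in at about 23.7 s of the 64 s allowed. The gripper is still holding the socket on the spindle.

- **Bracket:** I lifted it off the spindle and laid it flat on the ribs of its compartment. The wrist and top pictures afterwards show it lying inside the compartment. The set-down pushed back with 17 N, so I backed off before opening the fingers.
- **Spindle:** I gripped it square on the flat and turned it about 85° so the flat faces the key slot. The finger opening read 14.5 mm rather than 16 mm, but the gauge read 1.5–2 mm low on the bracket and socket too.
- **Socket:** It went down the shaft without resistance and stopped at 56.4 mm TCP height, against 56.3 mm expected for the shoulder. It rests there with about 9 N of downward push. In the last wrist picture the lug and flat both point towards the key slot.

**Readings that disagreed:**
- The flat's direction in the picture came out about 2° off the jig's axis, while the grip angle gave about 0.4°. The edge spans few pixels, so I trusted the grip.
- The lug angle while the socket was in the tray varied by 2–4° between pictures. A settled view in the hand put the lug within about 1.5° of the jaw axis, and I used that.
- The estimates of the spindle axis differed by 1–2 mm. This made no difference, because the socket went on freely.

Nothing else on the bench was touched or moved on purpose, though I did not re-measure the other parts at the end.

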